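Load a tacked post foot on the jig's two pins and clamp it

ROBOT

A 7-joint arm with a two-finger parallel gripper is mounted at the origin on the work surface. World frame = base frame: x ahead of the robot, y to its left, z up, the work surface at z = 0. Lengths are in mm, angles in rad, forces in N, time in s.
With the tool pointing down it reaches from about 400 to 900 mm from the base axis. Payload 5.5 kg.
Tool frame: the origin (TCP) lies at the very end of the fingers, on their centre line; the grasp point (between the pads) lies 19 mm behind it (env.grip_point_offset is the distance from the TCP to the grasp point, in mm); z points along the fingers, y is the line along which they close (so a half turn about z gives the same grasp; the last joint's range is limited). The gripper opens to 92 mm and grips with 3 to 60 N. Pads are 19 mm wide; open, the fingers measure 130 mm over their backs; the gripper's body (75 mm by 190 mm) begins 47 mm behind the grasp point.
Start: joints at [1.455, 0.501, -0.427, 1.55, 0.221, 1.138, -0.21], TCP at [240.407, -603.908, 199.229] pointing down, gripper open.
Joint ranges: [-2.88, 2.88], [-0.31, 2.03], [-1.54, 1.56], [0.2, 2.42], [-1.41, 4.55], [0.19, 2.02], [-2.57, 2.57]. Speed limits (rad/s): [2.57, 2.57, 3.14, 3.14, 3.14, 3.14, 3.14].

INTERFACE

Orientations are given as a unit quaternion [x, y, z, w].
In Python, from rig import readout, viewer, workorder, spot_in, masks_of, spot_point, env gives the robot as it stands.
- The arm moves only by the tool jog_arm, never from a script. Its argument "series" is a list of rows, each an object of numbers: "dx", "dy", "dz": the shift along the tool's x, y, z as a fraction of full scale; "wx", "wy", "wz": the turn, a rotation vector about the tool's x, y, z as a fraction of full scale; "fingers": the closure, from -1 (fully open) to 1 (shut). In form: [{"dx": .., "dy": .., "dz": .., "wx": .., "wy": .., "wz": .., "fingers": ..}, ...]. A call has exactly 5 rows; each row is the pose to reach, as a shift and turn from the pose commanded when the call began, along the tool's axes at that moment, turning the shorter way round; what a row does not reach only later rows make up. Full scale, the value 1, is 0.1 m for a shift and 2 pi rad for a turn. A row lasts 1/12 s, in which the tool goes at most 41.7 mm and 7.16 degrees, less where a joint would pass 70% of its speed; a pose out of reach is approached as far as the arm can. A call with a number of a shift or a turn outside -1 to 1 is refused whole. A call with a gripper value outside its range is refused whole. The fingers move at their own pace and stop on an object; "newtons" is the grip in N (left out, the last holds). Time passes only in rows, so rows that repeat a pose let the fingers close, or fill a call up. It gives the time, the measured TCP pose, the force, the opening and the grip force at its end, in the units of the state.
- readout.get_obs(): the state, without advancing time (a new reading comes with each control period).
- viewer.snapshot(name): name is "scene" or "top"; returns a dict with "pixels" (420x560x3 uint8, blue, green, red), "fx", "fy", "cx", "cy" (pixels), "k1" (the pictures are not rectified: a ray, as slopes to the right and down, at radius r is drawn at 1 + k1 r^2 times it, then the intrinsics apply), "R" (3x3) and "t" (3): a world point X has camera coordinates R X + t. Camera axes: x right, y down, z forward; pixel columns grow to the right and rows downward; lengths in mm; the calibration is good to about 2 mm. A picture is of the moment at which its call begins. There is no depth.
- workorder.sign_off(): hands the job in; it is judged then, once.
Trained networks look in a picture, given as the dict that the camera call returned (one of the last four; its "shot" number tells which), for a name from the list of things; names that differ only in an ending like _2 or _b are one class to them, and where a whole thing is asked for, a point or a joint stands for the part that bears it (a point fixed in the world has none). Each returns a list of dicts, best first, with "p" (0 to 1); they miss things now and then, are a little off and sometimes report something else, mostly with a low value. They report only what shows in the picture. A call takes as long as a camera call. They do not tell look-alikes from the thing itself.
- spot_in(picture, query): "bbox" ([centre column, centre row, width, height] in pixels, round what is visible of it).
- masks_of(picture, query): "pixels" (420x560 bool, what is visible of it) and "bbox" ([centre column, centre row, width, height] in pixels, round what is visible of it).
- spot_point(picture, query): "xy" ([column, row] in pixels: a listed point, or the origin of a listed thing).
The state is a dict: "clock": time; "joint_positions": joint angles; "qvel": joint speeds; "tau": joint torques, N m; "position": TCP position; "tcp_rot": TCP orientation; "wrist_force": force on the tool from outside, world axes, zero at the start; "torque": the same for the moment, N m; "finger_gap": opening from 0.0 (shut) to 1.0 (fully open); "gripper_force": force on a finger pad.
Only numpy, scipy, OpenCV 4.12 (cv2) and the standard library are available. Lean on these libraries where they do the work, as an engineer would, in place of code of your own. Each camera call takes 0.05 s, during which the arm holds its last target. There are 200 camera calls.

TASK

The tacked-up post foot has to go into the welding jig: keeping it level, lower it in the gripper, not dropped, over both brass locating pins until its plate lies flat on the two rest bars (either end may go on either pin). Then close the toggle clamp, its red handle going back and down until it locks lying level, with the rubber pad on the plate, and let go of everything. Leave the hammer, the two nuts and the spray can where they are.

Things in the scene. Friction and masses are not known exactly. Their poses are not given: they have to be found in the camera images.
- foot: Post foot, 0.8 kg, loose, standing on its steel plate, 140 (x) x 90 (y) x 6 mm. Upright at its centre a dark square tube, 40 x 40 mm, sides square to the plate: take it by this. Two 14 mm holes through the plate at x = +52 and -52 mm, y = 0. Origin: centre of the plate's underside; z up.
- tube_top (a point): Centre of the open top of the foot's tube, 76 mm over the plate's underside. Axes as the foot's.
- jig: Welding jig, bolted down. Steel base 180 (x) x 230 (y, from -170 to +60) x 12 mm. Two aluminium rest bars, 30 (x) x 84 (y) mm, at x = +52 and -52, y = 0, tops at z = 24 mm, a brass pin in the middle of each. A toggle clamp stands on the base at x = 0, y = -84 to -158. Origin: underside of the base, midway between the pins; x through the pins, clamp towards -y, z up.
- seat (a point): Point midway between the pins at the height of the rest bars' tops (24 mm over the jig's origin): where the foot's origin comes to lie. Axes as the jig's.
- pin_a (a point): Tip of the pin at the jig's x = +52 mm. Both pins are upright, 12 mm in diameter, 22 mm tall over their rest bar, the top 6 mm tapered to 5 mm diameter.
- pin_b (a point): Tip of the pin at the jig's x = -52 mm, the same.
- clamp_arm (a joint): Angle of the clamp's holding arm (rad): 0 raised upright (start), about 1.57 lowered level with its rubber pad on the plate of a seated foot. Raised, the arm's top is 112 mm over the jig's underside.
- pad (a point): Face of the arm's rubber pad, 13 mm in diameter. Raised, it looks towards the pins, at y = -90, z = 98 mm of the jig; clamped it lies on the plate at y = -34 mm.
- handle_end (a point): Middle of the free end of the clamp's handle, a bar 20 mm wide (jig's x) and 14 mm thick, red over its last 86 mm. In the jig's frame, open: y = -173, z = 168 mm, leaning 27 degrees back (to -y) from upright; push its side that faces the pins. Closed: y = -219, z = 56 mm, the handle level. It takes about 5 N (12 at the end), stays where left, and locks just past dead centre.
- hammer: Hammer with a red handle, 270 mm long, lying beyond the jig; bystander.
- nut1: Steel hexagon nut, 30 mm across flats, 16 mm tall, lying beyond the jig; bystander.
- nut2: Another such nut; bystander.
- can: Spray can, 66 mm diameter, 150 mm tall, standing at the right; bystander. Origin at its underside.
Things that resemble listed ones, but are neither listed nor needed, are in the scene too. What is shaped like the foot but orange or purple is not meant.

How it is judged (in metres and radians):
On the way, in this order (a step that is already met when the one before it is completed fails the run):
1. the foot, held in the gripper and level, is part-way down over both pins, the clamp still open (horizontal distance between foot and seat below 0.004 m and angle between the x axis of foot and the x axis of jig, either way round below 0.06 rad and angle between foot's own z axis and vertical below 0.06 rad and z of foot in the frame of jig between 0.027 and 0.042 m and contact force between the fingers and foot above 1 N and value of joint clamp_arm below 0.5 rad), for 0.05 s.
2. the foot lies flat on both rest bars over both pins, the clamp still open (horizontal distance between foot and seat below 0.004 m and angle between the x axis of foot and the x axis of jig, either way round below 0.06 rad and angle between foot's own z axis and vertical below 0.03 rad and z of foot in the frame of jig between 0.022 and 0.0255 m and value of joint clamp_arm below 0.5 rad), for 0.2 s.
At the end, for the whole second after the job is handed in: The foot lies flat on the rest bars (within 1.5 mm in height) over both pins (centre within 4 mm, turned within 0.06 rad, either way round); the clamp arm is down (over 1.50 rad), its pad bearing on the plate, the handle's end below z = 67 mm of the jig (56 when locked); all at rest, let go (horizontal distance between foot and seat below 0.004 m and angle between the x axis of foot and the x axis of jig, either way round below 0.06 rad and angle between foot's own z axis and vertical below 0.03 rad and z of foot in the frame of jig between 0.022 and 0.0255 m and value of joint clamp_arm above 1.5 rad and z of handle_end in the frame of jig below 0.067 m and contact force between clamp_arm and foot above 0.5 N and linear speed of foot below 0.02 m/s and velocity of joint clamp_arm below 0.1 rad/s); the robot touches nothing.
It fails at once if the foot is tipped by more than 20 degrees (angle between foot's own z axis and vertical above 0.35 rad).
It fails at once if the hammer, a nut or the can is moved by more than 30 mm (distance of any of hammer, nut1, nut2, can from where it was at the start of the episode above 0.03 m).
It also fails if it takes over 67 s, if anything falls off the work surface, if the arm or the gripper's body presses on something with over 40 N, if the wrist force passes 120 N, or if a joint passes its speed limit or range.

## Working session

There is one attempt and no reset: what is moved stays moved. The work goes in short steps, Python scripts to look and compute and a tool call to move; the robot and the scene stay as the last step left them, time stands still between calls to the robot, and variables do not carry over. Pictures are saved under pics/ and viewed, at most 10 in all, crops included, and the job is handed in when it is done.

Besides the shell and the picture viewer there is one more tool, called after "Emit:" by a JSON object that holds its "fn" and its "kwargs". jog_arm: Moves the arm, as the interface text tells. Shift numbers are shares of 0.1 m and turn numbers shares of 2 pi rad, none past 1 either way. Its arguments: {"type":"object","properties":{"series":{"type":"array"},"newtons":{"type":"number"}},"required":["series"]}

```bash
mkdir -p pics; ls
cat > h.py <<'E'
import numpy as np, cv2
from rig import readout, viewer, workorder, spot_in, masks_of, spot_point, env
from scipy.spatial.transform import Rotation as Rn
def ray(p,uv):
    d=np.array([(uv[0]-p['cx'])/p['fx'],(uv[1]-p['cy'])/p['fy']]); s=d.copy()
    for _ in range(20): s=d/(1+p['k1']*(s@s))
    R=np.array(p['R']);t=np.array(p['t']).ravel()
    v=R.T@np.array([s[0],s[1],1]); return -R.T@t, v/np.linalg.norm(v)
def atz(p,uv,z):
    c,v=ray(p,uv); return c+v*(z-c[2])/v[2]
def proj(p,X):
    c=np.array(p['R'])@np.asarray(X,float)+np.array(p['t']).ravel(); s=c[:2]/c[2]; s=s*(1+p['k1']*(s@s))
    return np.array([s[0]*p['fx']+p['cx'],s[1]*p['fy']+p['cy']])
def tri(obs):
    A=np.zeros((3,3));b=np.zeros(3)
    for p,uv in obs:
        c,v=ray(p,uv);M=np.eye(3)-np.outer(v,v);A+=M;b+=M@c
    X=np.linalg.solve(A,b); return X,[np.linalg.norm((np.eye(3)-np.outer(ray(p,uv)[1],ray(p,uv)[1]))@(X-ray(p,uv)[0])) for p,uv in obs]
E
python3 - <<'E'
from h import *
np.set_printoptions(precision=1,suppress=True)
a=viewer.snapshot("scene");b=viewer.snapshot("top")
cv2.imwrite('pics/s.png',a['pixels']);cv2.imwrite('pics/t.png',b['pixels'])
for n,p in(('S',a),('T',b)):
    print(n,'cam',ray(p,(280,210))[0],p['k1'],p['fx'])
    for q in ['foot','tube_top','seat','pin_a','pad','handle_end','jig','can']:
        print(n,q,[(np.array(d['xy']).round(1).tolist(),round(d['p'],2)) for d in spot_point(p,q)[:5]])
print(readout.get_obs())
E
```

```text
pics
S cam [1468.6   91.1  908.8] -0.10455979604031032 424.31117111108557
S foot [([441.7, 229.4], 0.87), ([381.3, 239.3], 0.68), ([125.6, 208.3], 0.66)]
S tube_top [([388.6, 216.5], 0.8), ([449.0, 212.2], 0.73), ([367.0, 175.8], 0.55), ([280.8, 237.7], 0.18)]
S seat []
S pin_a [([280.2, 222.7], 0.96), ([274.8, 244.7], 0.61)]
S pad [([247.8, 216.5], 0.86), ([125.0, 207.7], 0.19)]
S handle_end [([218.3, 195.1], 0.8)]
S jig [([281.3, 245.4], 0.72)]
S can [([125.3, 208.3], 0.8)]
T cam [ 405.    10.2 1352.8] -0.13022152498293724 431.34299366040034
T foot [([183.4, 217.7], 0.87), ([124.5, 233.1], 0.68), ([195.5, 287.6], 0.56), ([318.6, 140.4], 0.19)]
T tube_top [([191.7, 288.1], 0.93), ([179.4, 216.4], 0.7), ([284.6, 208.1], 0.65), ([117.2, 233.3], 0.62)]
T seat [([287.0, 210.7], 0.88)]
T pin_a [([284.4, 223.3], 0.64), ([286.9, 192.1], 0.59)]
T pad [([315.5, 210.2], 0.8)]
T handle_end [([346.9, 209.4], 0.72), ([458.7, 257.8], 0.28)]
T jig [([286.3, 210.6], 0.85)]
T can [([458.2, 259.6], 0.91)]
{'clock': 0.9, 'joint_positions': array([ 1.5,  0.5, -0.4,  1.6,  0.2,  1.1, -0.2]), 'qvel': array([-0.,  0.,  0.,  0.,  0., -0.,  0.]), 'tau': array([ -0. , -56.6,  -5.8, -28. ,  -0.1,   0. ,   0. ]), 'position': array([ 240.4, -603.9,  199.2]), 'tcp_rot': array([1. , 0.2, 0. , 0. ]), 'wrist_force': array([ 0.3, -0.2,  0.5]), 'torque': array([ 0., -0.,  0.]), 'gripper_force': 0.0, 'finger_gap': 0.9992540743914634}
```

View pics/s.png

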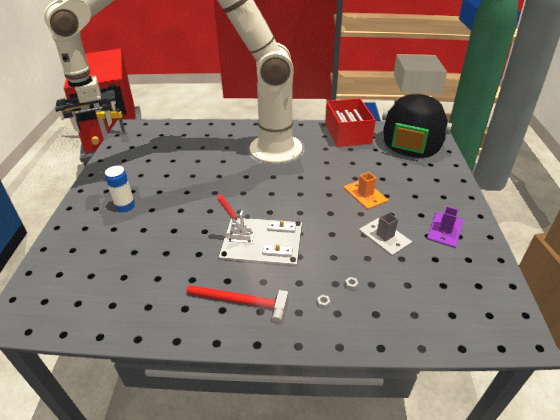

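View pics/t.png

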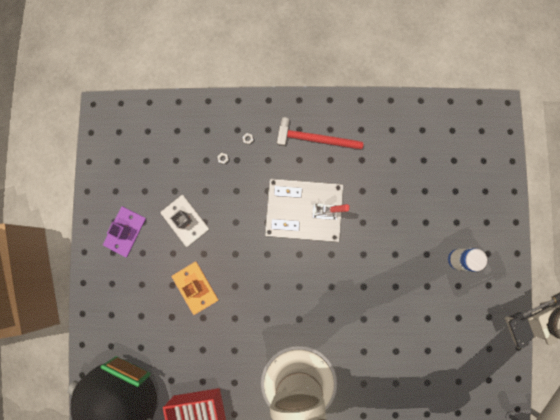

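The top view has three foot shapes: grey plate with dark tube at (184,219), orange at (195,288) and purple at (123,231). The grey/dark one matches the description, and I'll confirm it in an enlarged crop. The jig is at (304,210), with its clamp pointing to image right, roughly world -y.

Run:
```python
from h import *
a=cv2.imread('pics/s.png');b=cv2.imread('pics/t.png')
def c(i,x,y,w=80,h=60): return cv2.resize(i[y:y+h,x:x+w],(400,300),interpolation=cv2.INTER_CUBIC)
# top-left corner and scale 5 (jig crops 100x75 -> scale 4)
o=np.vstack([np.hstack([c(b,145,190),c(b,258,172,100,75)]),np.hstack([c(a,347,200),c(a,214,191,100,75)])])
cv2.imwrite('pics/c.png',o)
```

```text
(no output)
```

View pics/c.png

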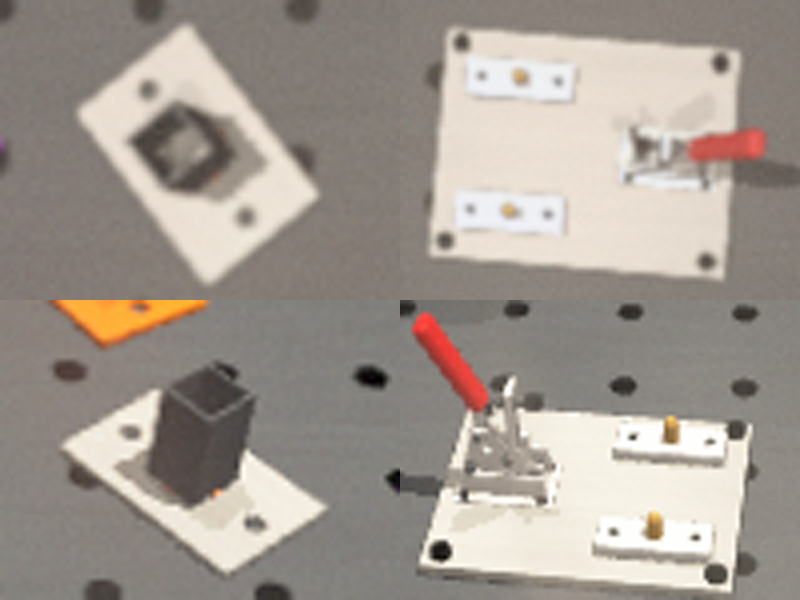

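The enlarged crop confirms it: the left crops show the foot with a light steel plate, dark square tube and two holes. The orange and purple ones are decoys. The jig's brass pins show at crop (520,76) and (509,210). Next I'll fit the poses.

```bash
cat >> h.py <<'E'
from scipy.optimize import least_squares
def uncrop(pts,x0,y0,s,ox,oy): return [((x-ox+.5)/s-.5+x0,(y-oy+.5)/s-.5+y0) for x,y in pts]
def fit(obs,x0,z=0):  # obs: list (p, local pts, uv)
    def X(q,L): c,s=np.cos(q[2]),np.sin(q[2]); return [q[0]+c*l[0]-s*l[1],q[1]+s*l[0]+c*l[1],z+l[2]]
    f=lambda q: np.concatenate([proj(p,X(q,L))-u for p,Ls,us in obs for L,u in zip(Ls,us)])
    r=least_squares(f,x0,x_scale=[10,10,.1],loss='soft_l1'); return r.x,f(r.x).reshape(-1,2)
E
python3 - <<'E'
from h import *
np.set_printoptions(precision=2,suppress=True)
a=viewer.snapshot("scene");b=viewer.snapshot("top")
J=[[90,60,12],[90,-170,12],[-90,-170,12],[-90,60,12],[52,0,46],[-52,0,46]]
jt=uncrop([(446,27),(740,50),(724,278),(430,256),(520,76),(509,210)],258,172,4,400,0)
Js=[J[0],J[1],J[3],J[4],J[5]]
js=uncrop([(733,583),(420,570),(751,425),(655,514),(672,418)],214,191,4,400,300)
for o in ([(b,J,jt)],[(a,Js,js)],[(b,J,jt),(a,Js,js)]):
    q,r=fit(o,[450,0,0]);print('jig',q);print(r.T)
# foot: long axis; local x along from upper-left hole to lower-right
ft=uncrop([(188,23),(78,112),(210,285),(319,196),(149,90),(246,216)],145,190,5,0,0)
w=[atz(b,u,6)for u in ft]; d=w[5]-w[4]; yaw=np.arctan2(d[1],d[0]); print('hole dist',np.linalg.norm(d),yaw)
g=[(w[4][0]+w[5][0])/2,(w[4][1]+w[5][1])/2,yaw]
def loc(ws):
    c,s=np.cos(yaw),np.sin(yaw); R=np.array([[c,s],[-s,c]]); cand=np.array([[70,45,6],[70,-45,6],[-70,45,6],[-70,-45,6],[52,0,6],[-52,0,6]])
    return [cand[np.argmin(np.linalg.norm(cand[:,:2]-R@(x[:2]-g[:2]),axis=1))] for x in ws]
fs=uncrop([(62,447),(327,508),(228,575),(131,432),(256,523)],347,200,5,0,300)
lt=loc(w);ls=loc([atz(a,u,6)for u in fs])
for o in ([(b,lt,ft)],[(a,ls,fs)],[(b,lt,ft),(a,ls,fs)]):
    q,r=fit(o,g);print('foot',q);print(r.T)
o=readout.get_obs();print(Rn.from_quat(o['tcp_rot']).as_matrix(),o['position'])
E
```

```text
Traceback (most recent call last):
  File "h.py", line 24, in fit
    r=least_squares(f,x0,x_scale=[10,10,.1],loss='soft_l1'); return r.x,f(r.x).reshape(-1,2)
  File "h.py", line 23, in <lambda>
    f=lambda q: np.concatenate([proj(p,X(q,L))-u for p,Ls,us in obs for L,u in zip(Ls,us)])
                                       ~^^^^^
  File "h.py", line 22, in X
    def X(q,L): c,s=np.cos(q[2]),np.sin(q[2]); return [q[0]+c*l[0]-s*l[1],q[1]+s*l[0]+c*l[1],z+l[2]]
                                                              ^
NameError: name 'l' is not defined. Did you mean: 'L'?
```

```bash
sed -i 's/def X(q,L)/def X(q,l)/' h.py
cat > m1.py <<'E'
from h import *
np.set_printoptions(precision=2,suppress=True)
a=viewer.snapshot("scene");b=viewer.snapshot("top")
J=[[90,60,12],[90,-170,12],[-90,-170,12],[-90,60,12],[52,0,46],[-52,0,46]]
jt=uncrop([(446,27),(740,50),(724,278),(430,256),(520,76),(509,210)],258,172,4,400,0)
Js=[J[0],J[1],J[3],J[4],J[5]]
js=uncrop([(733,583),(420,570),(751,425),(655,514),(672,418)],214,191,4,400,300)
for o in ([(b,J,jt)],[(a,Js,js)],[(b,J,jt),(a,Js,js)]):
    q,r=fit(o,[450,0,0]);print('jig',q);print(r.T)
ft=uncrop([(188,23),(78,112),(210,285),(319,196),(149,90),(246,216)],145,190,5,0,0)
w=[atz(b,u,6)for u in ft]; d=w[5]-w[4]; yaw=np.arctan2(d[1],d[0]); print('hole dist',np.linalg.norm(d),yaw)
g=[(w[4][0]+w[5][0])/2,(w[4][1]+w[5][1])/2,yaw]
def loc(ws):
    c,s=np.cos(yaw),np.sin(yaw); R=np.array([[c,s],[-s,c]]); cand=np.array([[70,45,6],[70,-45,6],[-70,45,6],[-70,-45,6],[52,0,6],[-52,0,6]])
    return [cand[np.argmin(np.linalg.norm(cand[:,:2]-R@(x[:2]-g[:2]),axis=1))] for x in ws]
fs=uncrop([(62,447),(327,508),(228,575),(131,432),(256,523)],347,200,5,0,300)
lt=loc(w);ls=loc([atz(a,u,6)for u in fs])
for o in ([(b,lt,ft)],[(a,ls,fs)],[(b,lt,ft),(a,ls,fs)]):
    q,r=fit(o,g);print('foot',q);print(r.T)
o=readout.get_obs();print(Rn.from_quat(o['tcp_rot']).as_matrix(),o['position'])
E
python3 m1.py
```

```text
jig [542.44  39.57  -0.07]
[[ 0.47 -0.12  0.2  -0.22 -0.2  -0.08]
 [ 0.26 -0.18  0.13 -0.02 -0.27  0.08]]
jig [546.85  41.85  -0.06]
[[ 0.45 -0.24 -0.1   0.28 -0.43]
 [ 1.71 -0.45 -0.52 -0.16  0.02]]
jig [543.14  40.69  -0.07]
[[-0.01 -0.58 -0.03 -0.46 -0.63 -0.37 -0.31 -0.64 -0.16 -0.26 -0.57]
 [ 0.11 -0.63 -0.32 -0.15 -0.5  -0.15  0.89 -1.88 -1.14 -1.09 -0.78]]
hole dist 103.14749475989903 -2.4587358639029855
foot [504.89 364.12  -2.46]
[[-0.09  0.04 -0.29  0.1   0.07  0.16]
 [ 0.22 -0.   -0.21 -0.21 -0.03  0.24]]
foot [509.99 366.36  -2.46]
[[-0.31  0.12  0.09  0.05  0.04]
 [-0.12  0.08 -0.2   0.03  0.18]]
foot [506.49 365.48  -2.46]
[[-0.59 -0.39 -0.6  -0.29 -0.38 -0.2  -0.7  -0.39 -0.41 -0.35 -0.45]
 [-0.27 -0.4  -0.73 -0.82 -0.49 -0.31 -0.89 -0.72 -1.06 -0.72 -0.63]]
[[ 0.93  0.37  0.  ]
 [ 0.37 -0.93  0.  ]
 [ 0.    0.   -1.  ]] [ 240.4  -603.91  199.21]
```

Both cameras agree on the foot relative to the jig. The foot is at about (507, 365) with x axis yaw 0.68, and the jig at about (544, 40.5) with yaw -0.07. I'll close along the foot's x axis so the wide side stays clear of the clamp, and start moving now.

Emit:
{"fn": "jog_arm", "kwargs": {"series": [{"dx": 0.2,"dy": -0.15,"dz": -0.1,"wz": -0.0195,"fingers": -1},{"dx": 0.4,"dy": -0.3,"dz": -0.2,"wz": -0.039,"fingers": -1},{"dx": 0.6,"dy": -0.45,"dz": -0.3,"wz": -0.0585,"fingers": -1},{"dx": 0.8,"dy": -0.6,"dz": -0.4,"wz": -0.078,"fingers": -1},{"dx": 1.0,"dy": -0.75,"dz": -0.5,"wz": -0.0975,"fingers": -1}]}}

```text
validation failed for argument at $.se...
```

```bash
cat > go.py <<'E'
import sys; from h import *
# target x y z yaw(of tool y axis); prints shift/turn in tool units
x,y,z,yw=map(float,sys.argv[1:5]); o=readout.get_obs(); M=Rn.from_quat(o['tcp_rot'])
T=Rn.from_matrix(np.array([[-np.sin(yw),np.cos(yw),0],[np.cos(yw),np.sin(yw),0],[0,0,-1]]).T) if 0 else Rn.from_matrix(np.column_stack([[-np.sin(yw),np.cos(yw),0],[np.cos(yw),np.sin(yw),0],[0,0,-1]]))
d=M.inv().apply(np.array([x,y,z])-o['position'])/100; w=(M.inv()*T).as_rotvec()/2/np.pi
print('t',round(o['clock'],2),'pos',o['position'].round(1),'d',d.round(3),'w',w.round(4),'F',o['wrist_force'].round(1),'gap',round(o['finger_gap'],3),'q',o['joint_positions'].round(2))
E
python3 go.py 470 -50 260 0.68
```

```text
t 1.1 pos [ 240.4 -603.9  199.2] d [ 4.182 -4.297 -0.608] w [ 0.     -0.     -0.2979] F [-0.7  0.2  0.1] gap 1.001 q [ 1.46  0.5  -0.43  1.55  0.22  1.14 -0.21]
```

Emit:
{"fn": "jog_arm", "kwargs": {"series": [{"dx": 0.2,"dy": -0.15,"dz": -0.1,"wx": 0,"wy": 0,"wz": -0.0195,"fingers": -1},{"dx": 0.4,"dy": -0.3,"dz": -0.2,"wx": 0,"wy": 0,"wz": -0.039,"fingers": -1},{"dx": 0.6,"dy": -0.45,"dz": -0.3,"wx": 0,"wy": 0,"wz": -0.0585,"fingers": -1},{"dx": 0.8,"dy": -0.6,"dz": -0.4,"wx": 0,"wy": 0,"wz": -0.078,"fingers": -1},{"dx": 1.0,"dy": -0.75,"dz": -0.5,"wx": 0,"wy": 0,"wz": -0.0975,"fingers": -1}]}}

```text
clock: 1.52
position: [306.1, -496.2, 249.7]
tcp_rot: [0.878, 0.478, -0.0, 0.0]
wrist_force: [0.1, -0.7, 0.3]
finger_gap: 0.998
gripper_force: 0.0
```

```bash
python3 go.py 470 -50 260 0.68
```

```text
t 1.52 pos [ 306.1 -496.2  249.7] d [ 4.638 -1.043 -0.104] w [-0.      0.     -0.1995] F [ 0.1 -0.7  0.3] gap 0.998 q [ 1.45  0.36 -0.61  1.66  0.22  1.19  0.21]
```

Emit:
{"fn": "jog_arm", "kwargs": {"series": [{"dx": 0.2,"dy": -0.04,"dz": 0,"wx": 0,"wy": 0,"wz": -0.0195,"fingers": -1},{"dx": 0.4,"dy": -0.09,"dz": 0,"wx": 0,"wy": 0,"wz": -0.039,"fingers": -1},{"dx": 0.6,"dy": -0.13,"dz": 0,"wx": 0,"wy": 0,"wz": -0.0585,"fingers": -1},{"dx": 0.8,"dy": -0.18,"dz": 0,"wx": 0,"wy": 0,"wz": -0.078,"fingers": -1},{"dx": 1.0,"dy": -0.22,"dz": 0,"wx": 0,"wy": 0,"wz": -0.0975,"fingers": -1}]}}

```text
clock: 1.93
position: [342.1, -400.5, 249.4]
tcp_rot: [0.693, 0.721, -0.0, 0.0]
wrist_force: [0.6, -0.3, 0.2]
finger_gap: 1.003
gripper_force: 0.0
```

Emit:
{"fn": "jog_arm", "kwargs": {"series": [{"dx": 0.2,"dy": 0.1,"dz": 0,"wx": 0,"wy": 0,"wz": -0.0195,"fingers": -1},{"dx": 0.4,"dy": 0.2,"dz": 0,"wx": 0,"wy": 0,"wz": -0.039,"fingers": -1},{"dx": 0.6,"dy": 0.3,"dz": 0,"wx": 0,"wy": 0,"wz": -0.0585,"fingers": -1},{"dx": 0.8,"dy": 0.4,"dz": 0,"wx": 0,"wy": 0,"wz": -0.078,"fingers": -1},{"dx": 1.0,"dy": 0.5,"dz": 0,"wx": 0,"wy": 0,"wz": -0.0975,"fingers": -1}]}}

```text
clock: 2.35
position: [388.9, -299.0, 249.4]
tcp_rot: [0.443, 0.896, -0.0, 0.0]
wrist_force: [0.4, -0.6, 0.4]
finger_gap: 1.001
gripper_force: 0.0
```

Emit:
{"fn": "jog_arm", "kwargs": {"series": [{"dx": 0.12,"dy": 0.2,"dz": 0,"wx": 0,"wy": 0,"wz": 0,"fingers": -1},{"dx": 0.24,"dy": 0.4,"dz": 0,"wx": 0,"wy": 0,"wz": 0,"fingers": -1},{"dx": 0.36,"dy": 0.6,"dz": 0,"wx": 0,"wy": 0,"wz": 0,"fingers": -1},{"dx": 0.48,"dy": 0.8,"dz": 0,"wx": 0,"wy": 0,"wz": 0,"fingers": -1},{"dx": 0.6,"dy": 1.0,"dz": 0,"wx": 0,"wy": 0,"wz": 0,"fingers": -1}]}}

```text
clock: 2.77
position: [432.6, -190.8, 249.5]
tcp_rot: [0.446, 0.895, -0.0, 0.0]
wrist_force: [0.4, -0.9, 0.2]
finger_gap: 1.0
gripper_force: 0.0
```

```bash
python3 go.py 507 365 200 0.68
```

```text
t 2.77 pos [ 432.6 -190.8  249.5] d [3.992 3.939 0.491] w [-0.      0.0001 -0.0055] F [ 0.4 -0.9  0.2] gap 1.0 q [ 1.27  0.2  -1.02  1.91  0.19  1.13  0.83]
```

Emit:
{"fn": "jog_arm", "kwargs": {"series": [{"dx": 0.2,"dy": 0.2,"dz": 0,"wx": 0,"wy": 0,"wz": -0.005,"fingers": -1},{"dx": 0.4,"dy": 0.4,"dz": 0,"wx": 0,"wy": 0,"wz": -0.005,"fingers": -1},{"dx": 0.6,"dy": 0.6,"dz": 0,"wx": 0,"wy": 0,"wz": -0.005,"fingers": -1},{"dx": 0.8,"dy": 0.8,"dz": 0,"wx": 0,"wy": 0,"wz": -0.005,"fingers": -1},{"dx": 1.0,"dy": 1.0,"dz": 0,"wx": 0,"wy": 0,"wz": -0.005,"fingers": -1}]}}

```text
clock: 3.18
position: [452.0, -50.5, 249.5]
tcp_rot: [0.432, 0.902, -0.0, 0.0]
wrist_force: [1.2, -0.4, -0.3]
finger_gap: 0.999
gripper_force: 0.0
```

Emit:
{"fn": "jog_arm", "kwargs": {"series": [{"dx": 0.2,"dy": 0.2,"dz": 0,"wx": 0,"wy": 0,"wz": 0,"fingers": -1},{"dx": 0.4,"dy": 0.4,"dz": 0,"wx": 0,"wy": 0,"wz": 0,"fingers": -1},{"dx": 0.6,"dy": 0.6,"dz": 0,"wx": 0,"wy": 0,"wz": 0,"fingers": -1},{"dx": 0.8,"dy": 0.8,"dz": 0,"wx": 0,"wy": 0,"wz": 0,"fingers": -1},{"dx": 1.0,"dy": 1.0,"dz": 0,"wx": 0,"wy": 0,"wz": 0,"fingers": -1}]}}

```text
clock: 3.6
position: [467.3, 90.0, 249.5]
tcp_rot: [0.432, 0.902, -0.0, 0.0]
wrist_force: [0.7, -0.5, -1.1]
finger_gap: 1.001
gripper_force: 0.0
```

```bash
python3 go.py 507 365 200 0.68
```

```text
t 3.6 pos [467.3  90.  249.5] d [1.895 2.032 0.493] w [ 0.      0.0002 -0.0005] F [ 0.7 -0.5 -1.1] gap 1.001 q [ 0.76  0.25 -1.15  1.9   0.25  1.15  0.19]
```

Emit:
{"fn": "jog_arm", "kwargs": {"series": [{"dx": 0.2,"dy": 0.2,"dz": 0,"wx": 0,"wy": 0,"wz": 0,"fingers": -1},{"dx": 0.4,"dy": 0.4,"dz": 0,"wx": 0,"wy": 0,"wz": 0,"fingers": -1},{"dx": 0.6,"dy": 0.6,"dz": 0,"wx": 0,"wy": 0,"wz": 0,"fingers": -1},{"dx": 0.8,"dy": 0.8,"dz": 0,"wx": 0,"wy": 0,"wz": 0,"fingers": -1},{"dx": 0.95,"dy": 1.0,"dz": 0,"wx": 0,"wy": 0,"wz": 0,"fingers": -1}]}}

```text
clock: 4.02
position: [485.1, 227.6, 249.4]
tcp_rot: [0.432, 0.902, 0.0, 0.0]
wrist_force: [1.0, 0.2, 0.3]
finger_gap: 0.999
gripper_force: 0.0
```

Emit:
{"fn": "jog_arm", "kwargs": {"series": [{"dx": 0.2,"dy": 0.22,"dz": 0.2,"wx": 0,"wy": 0,"wz": 0,"fingers": -1},{"dx": 0.4,"dy": 0.45,"dz": 0.4,"wx": 0,"wy": 0,"wz": 0,"fingers": -1},{"dx": 0.6,"dy": 0.67,"dz": 0.6,"wx": 0,"wy": 0,"wz": 0,"fingers": -1},{"dx": 0.8,"dy": 0.9,"dz": 0.8,"wx": 0,"wy": 0,"wz": 0,"fingers": -1},{"dx": 0.945,"dy": 1.0,"dz": 0.95,"wx": 0,"wy": 0,"wz": 0,"fingers": -1}]}}

```text
clock: 4.43
position: [504.3, 364.8, 152.4]
tcp_rot: [0.432, 0.902, 0.0, -0.001]
wrist_force: [-0.3, -0.2, 0.1]
finger_gap: 0.999
gripper_force: 0.0
```

```bash
python3 go.py 507 365 33 0.68
python3 - <<'E'
from h import *
a=viewer.snapshot("scene");b=viewer.snapshot("top")
def c(i,x,y): return cv2.resize(i['pixels'][y:y+100,x:x+100],(400,400),interpolation=cv2.INTER_CUBIC)
cv2.imwrite('pics/g.png',np.hstack([c(b,133,170),c(a,337,160)]))
E
```

```text
t 4.43 pos [504.3 364.8 152.4] d [-0.017  0.022  1.194] w [ 0.     -0.0002 -0.0003] F [-0.3 -0.2  0.1] gap 0.999 q [-0.01  0.65 -0.95  1.66  0.57  1.13 -0.43]
```

View pics/g.png

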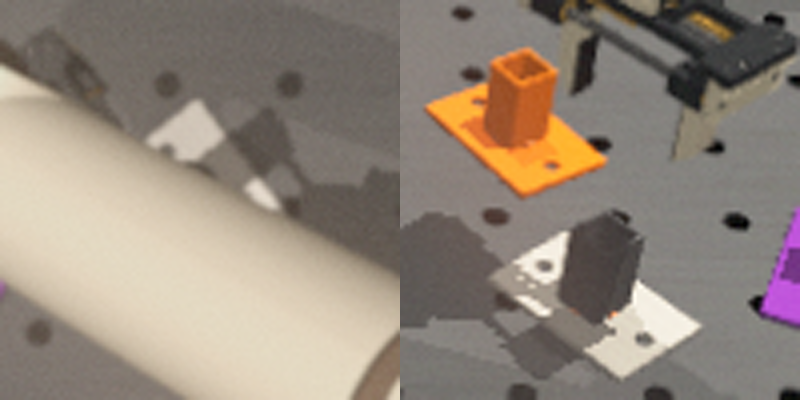

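The scene view shows the open fingers (crop (580,90) and (690,155)) above the grey foot, straddling its tube once projected down. The top view is blocked by the arm. Descending and gripping.

Emit:
{"fn": "jog_arm", "kwargs": {"series": [{"dx": -0.02,"dy": 0.02,"dz": 0.2,"wx": 0,"wy": 0,"wz": 0,"fingers": -1},{"dx": -0.02,"dy": 0.02,"dz": 0.4,"wx": 0,"wy": 0,"wz": 0,"fingers": -1},{"dx": -0.02,"dy": 0.02,"dz": 0.6,"wx": 0,"wy": 0,"wz": 0,"fingers": -1},{"dx": -0.02,"dy": 0.02,"dz": 0.8,"wx": 0,"wy": 0,"wz": 0,"fingers": -1},{"dx": -0.02,"dy": 0.02,"dz": 1.0,"wx": 0,"wy": 0,"wz": 0,"fingers": -1}]}}

```text
clock: 4.95
position: [508.3, 360.4, 54.3]
tcp_rot: [0.433, 0.902, 0.0, 0.001]
wrist_force: [0.3, 0.1, -0.0]
finger_gap: 1.002
gripper_force: 0.0
```

Emit:
{"fn": "jog_arm", "kwargs": {"series": [{"dx": 0,"dy": 0,"dz": 0.1,"wx": 0,"wy": 0,"wz": 0,"fingers": -1},{"dx": 0,"dy": 0,"dz": 0.18,"wx": 0,"wy": 0,"wz": 0,"fingers": -1},{"dx": 0,"dy": 0,"dz": 0.18,"wx": 0,"wy": 0,"wz": 0,"fingers": 0},{"dx": 0,"dy": 0,"dz": 0.18,"wx": 0,"wy": 0,"wz": 0,"fingers": 1},{"dx": 0,"dy": 0,"dz": 0.18,"wx": 0,"wy": 0,"wz": 0,"fingers": 1}], "newtons": 35}}

```text
clock: 5.37
position: [507.9, 362.1, 37.6]
tcp_rot: [0.432, 0.902, 0.001, 0.0]
wrist_force: [0.0, -0.0, 1.0]
finger_gap: 0.831
gripper_force: 0.0
```

Emit:
{"fn": "jog_arm", "kwargs": {"series": [{"dx": 0,"dy": 0,"dz": 0,"wx": 0,"wy": 0,"wz": 0,"fingers": 1},{"dx": 0,"dy": 0,"dz": 0,"wx": 0,"wy": 0,"wz": 0,"fingers": 1},{"dx": 0,"dy": 0,"dz": 0,"wx": 0,"wy": 0,"wz": 0,"fingers": 1},{"dx": 0,"dy": 0,"dz": 0,"wx": 0,"wy": 0,"wz": 0,"fingers": 1},{"dx": 0,"dy": 0,"dz": 0,"wx": 0,"wy": 0,"wz": 0,"fingers": 1}]}}

```text
clock: 5.78
position: [507.3, 361.6, 36.4]
tcp_rot: [0.432, 0.902, 0.0, 0.0]
wrist_force: [0.2, -0.3, 0.5]
finger_gap: 0.474
gripper_force: 0.0
```

```bash
python3 go.py 507 365 33 0.68
```

```text
t 5.78 pos [507.3 361.6  36.4] d [0.028 0.02  0.034] w [ 0.      0.     -0.0004] F [ 0.2 -0.3  0.5] gap 0.474 q [-0.07  0.79 -0.84  1.73  0.7   0.96 -0.52]
```

Emit:
{"fn": "jog_arm", "kwargs": {"series": [{"dx": 0,"dy": 0,"dz": 0,"wx": 0,"wy": 0,"wz": 0,"fingers": 1},{"dx": 0,"dy": 0,"dz": 0,"wx": 0,"wy": 0,"wz": 0,"fingers": 1},{"dx": 0,"dy": 0,"dz": 0,"wx": 0,"wy": 0,"wz": 0,"fingers": 1},{"dx": 0,"dy": 0,"dz": 0,"wx": 0,"wy": 0,"wz": 0,"fingers": 1},{"dx": 0,"dy": 0,"dz": 0,"wx": 0,"wy": 0,"wz": 0,"fingers": 1}]}}

```text
clock: 6.2
position: [507.2, 361.6, 36.4]
tcp_rot: [0.432, 0.902, 0.0, 0.0]
wrist_force: [0.2, 0.5, 1.1]
finger_gap: 0.431
gripper_force: 35.0
```

Emit:
{"fn": "jog_arm", "kwargs": {"series": [{"dx": 0,"dy": 0,"dz": -0.1,"wx": 0,"wy": 0,"wz": 0,"fingers": 1},{"dx": 0,"dy": 0,"dz": -0.3,"wx": 0,"wy": 0,"wz": 0,"fingers": 1},{"dx": 0,"dy": 0,"dz": -0.55,"wx": 0,"wy": 0,"wz": 0,"fingers": 1},{"dx": 0,"dy": 0,"dz": -0.8,"wx": 0,"wy": 0,"wz": 0,"fingers": 1},{"dx": 0,"dy": 0,"dz": -1.0,"wx": 0,"wy": 0,"wz": 0,"fingers": 1}]}}

```text
clock: 6.62
position: [506.3, 361.0, 137.0]
tcp_rot: [0.432, 0.902, -0.001, -0.001]
wrist_force: [0.7, 0.6, -6.8]
finger_gap: 0.431
gripper_force: 35.0
```

```bash
python3 go.py 507 365 33 0.68; python3 go.py 544 40.5 150 -0.07; grep -n yaw m1.py|head -2; sed -i 's/precision=2/precision=4/' m1.py
python3 - <<'E'
import re
s=open('m1.py').read().replace("print(r.T)","pass"); exec(s)
E
```

```text
t 6.62 pos [506.3 361.  137. ] d [0.027 0.033 1.04 ] w [-0.0003 -0.0001 -0.0004] F [ 0.7  0.6 -6.8] gap 0.431 q [-0.01  0.67 -0.93  1.67  0.59  1.11 -0.44]
t 6.62 pos [506.3 361.  137. ] d [-2.733 -1.716 -0.128] w [-3.00e-04  1.00e-04  1.19e-01] F [ 0.7  0.6 -6.8] gap 0.431 q [-0.01  0.67 -0.93  1.67  0.59  1.11 -0.44]
11:w=[atz(b,u,6)for u in ft]; d=w[5]-w[4]; yaw=np.arctan2(d[1],d[0]); print('hole dist',np.linalg.norm(d),yaw)
12:g=[(w[4][0]+w[5][0])/2,(w[4][1]+w[5][1])/2,yaw]
jig [542.4384  39.5726  -0.0745]
jig [546.8538  41.8494  -0.059 ]
jig [543.1443  40.6902  -0.0703]
hole dist 103.14749475989903 -2.4587358639029855
foot [504.8875 364.1188  -2.4618]
foot [509.9896 366.3612  -2.4572]
foot [506.4948 365.4844  -2.4577]
[[-0.6267  0.7792  0.0038]
 [ 0.7792  0.6267  0.003 ]
 [-0.      0.0048 -1.    ]] [508.2417 363.0732 139.2716]
```

The foot is held: 35 N grip and about 7 N on the wrist. Carrying it to the jig.

Emit:
{"fn": "jog_arm", "kwargs": {"series": [{"dx": -0.15,"dy": -0.1,"dz": -0.02,"wx": 0,"wy": 0,"wz": 0.0195,"fingers": 1},{"dx": -0.35,"dy": -0.22,"dz": -0.05,"wx": 0,"wy": 0,"wz": 0.039,"fingers": 1},{"dx": -0.55,"dy": -0.35,"dz": -0.08,"wx": 0,"wy": 0,"wz": 0.0585,"fingers": 1},{"dx": -0.78,"dy": -0.5,"dz": -0.1,"wx": 0,"wy": 0,"wz": 0.078,"fingers": 1},{"dx": -1.0,"dy": -0.63,"dz": -0.13,"wx": 0,"wy": 0,"wz": 0.0975,"fingers": 1}]}}

```text
clock: 7.13
position: [518.7, 241.5, 146.8]
tcp_rot: [0.686, 0.728, -0.002, -0.001]
wrist_force: [-0.2, 0.3, -6.7]
finger_gap: 0.432
gripper_force: 35.0
```

```bash
python3 go.py 544 40.5 150 -0.07
```

```text
t 7.13 pos [518.7 241.5 146.8] d [-2.022  0.134 -0.029] w [-0.0007  0.0004  0.0205] F [-0.2  0.3 -6.7] gap 0.432 q [ 0.15  0.52 -0.83  1.79  0.44  1.04 -0.79]
```

Emit:
{"fn": "jog_arm", "kwargs": {"series": [{"dx": -0.2,"dy": 0.02,"dz": -0.03,"wx": 0,"wy": 0,"wz": 0.01,"fingers": 1},{"dx": -0.4,"dy": 0.04,"dz": -0.03,"wx": 0,"wy": 0,"wz": 0.0205,"fingers": 1},{"dx": -0.6,"dy": 0.05,"dz": -0.03,"wx": 0,"wy": 0,"wz": 0.0205,"fingers": 1},{"dx": -0.8,"dy": 0.06,"dz": -0.03,"wx": 0,"wy": 0,"wz": 0.0205,"fingers": 1},{"dx": -1.0,"dy": 0.07,"dz": -0.03,"wx": 0,"wy": 0,"wz": 0.0205,"fingers": 1}]}}

```text
clock: 7.55
position: [532.3, 143.0, 150.1]
tcp_rot: [0.729, 0.684, -0.002, -0.001]
wrist_force: [0.5, 0.2, -7.0]
finger_gap: 0.43
gripper_force: 35.0
```

```bash
python3 go.py 544 37.6 150 -0.07
python3 - <<'E'
from h import *
a=viewer.snapshot("scene");b=viewer.snapshot("top")
cv2.imwrite('pics/s2.png',a['pixels']);cv2.imwrite('pics/t2.png',b['pixels'])
print(readout.get_obs())
def c(i,x,y): return cv2.resize(i['pixels'][y:y+120,x:x+100],(400,480),interpolation=cv2.INTER_CUBIC)
cv2.imwrite('pics/g2.png',np.hstack([c(b,220,140),c(a,250,130)]))
E
```

```text
t 7.55 pos [532.3 143.  150.1] d [-1.044  0.184  0.002] w [-0.0006  0.0002  0.0009] F [ 0.5  0.2 -7. ] gap 0.43 q [ 0.32  0.47 -0.81  1.84  0.4   1.01 -0.71]
{'clock': 7.65, 'joint_positions': array([ 0.32665799,  0.47055617, -0.80523257,  1.8361468 ,  0.39961054,
        1.01072968, -0.71431718]), 'qvel': array([-0.0354657 ,  0.00688025, -0.04010356, -0.00803541, -0.03280415,
       -0.02428432, -0.03522131]), 'tau': array([-1.14887126e+00, -4.95331872e+01, -1.21083462e+01, -2.73622620e+01,
       -2.70327553e-01, -1.50885992e-02,  4.09454629e-01]), 'position': array([533.17409362, 138.11620586, 149.45638116]), 'tcp_rot': array([ 7.31535109e-01,  6.81795122e-01, -3.41492497e-03,  3.66549858e-04]), 'wrist_force': array([-0.44308824,  1.23797155, -7.32359097]), 'torque': array([ 0.20517813, -0.20518933,  0.04102754]), 'gripper_force': 34.994056820869446, 'finger_gap': 0.42992518659935475}
```

View pics/g2.png

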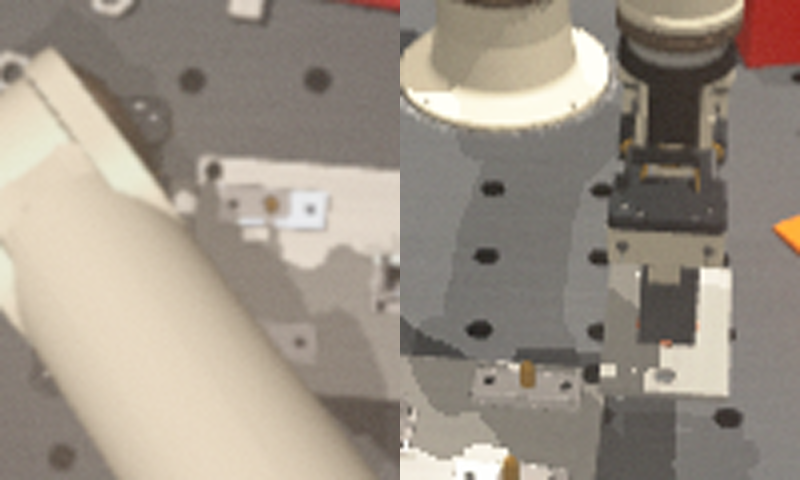

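The scene crop shows the held foot level, with its near hole at (664,376) and plate edge at (602–731, 394). The pins are at (527,375) and (510,465). I'll move above the pins, let the arm settle, then measure in the same camera.

Emit:
{"fn": "jog_arm", "kwargs": {"series": [{"dx": -0.2,"dy": 0.04,"dz": 0,"wx": 0,"wy": 0,"wz": 0,"fingers": 1},{"dx": -0.4,"dy": 0.08,"dz": 0,"wx": 0,"wy": 0,"wz": 0,"fingers": 1},{"dx": -0.6,"dy": 0.12,"dz": 0.1,"wx": 0,"wy": 0,"wz": 0,"fingers": 1},{"dx": -0.8,"dy": 0.15,"dz": 0.2,"wx": 0,"wy": 0,"wz": 0,"fingers": 1},{"dx": -1.0,"dy": 0.18,"dz": 0.3,"wx": 0,"wy": 0,"wz": 0,"fingers": 1}]}}

```text
clock: 8.07
position: [544.2, 42.8, 120.2]
tcp_rot: [0.729, 0.684, -0.001, -0.001]
wrist_force: [0.1, 0.3, -7.0]
finger_gap: 0.432
gripper_force: 35.0
```

Emit:
{"fn": "jog_arm", "kwargs": {"series": [{"dx": 0,"dy": 0,"dz": 0,"wx": 0,"wy": 0,"wz": 0,"fingers": 1},{"dx": 0,"dy": 0,"dz": 0,"wx": 0,"wy": 0,"wz": 0,"fingers": 1},{"dx": 0,"dy": 0,"dz": 0,"wx": 0,"wy": 0,"wz": 0,"fingers": 1},{"dx": 0,"dy": 0,"dz": 0,"wx": 0,"wy": 0,"wz": 0,"fingers": 1},{"dx": 0,"dy": 0,"dz": 0,"wx": 0,"wy": 0,"wz": 0,"fingers": 1}]}}

```text
clock: 8.48
position: [545.6, 45.3, 122.3]
tcp_rot: [0.729, 0.685, 0.0, -0.0]
wrist_force: [0.3, -0.0, -6.8]
finger_gap: 0.43
gripper_force: 35.0
```

```bash
python3 go.py 544 37.6 120 -0.07
python3 - <<'E'
from h import *
a=viewer.snapshot("scene")
cv2.imwrite('pics/s3.png',a['pixels'])
print(readout.get_obs()['position'])
cv2.imwrite('pics/g3.png',cv2.resize(a['pixels'][165:265,225:355],(780,600),interpolation=cv2.INTER_CUBIC))
E
```

```text
t 8.48 pos [545.6  45.3 122.3] d [-0.078 -0.011  0.023] w [ 0.     -0.0001  0.0012] F [ 0.3 -0.  -6.8] gap 0.43 q [ 0.48  0.49 -0.78  1.87  0.42  0.95 -0.55]
[545.69718435  45.11920486 122.4186545 ]
```

View pics/g3.png

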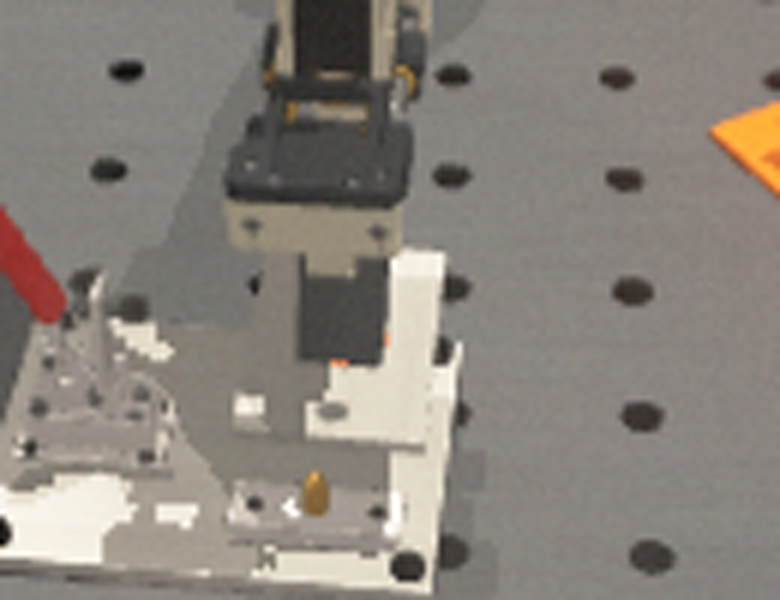

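The near hole is at crop (332,412). The plate's right corners are at (428,443) and (446,253), and pin_a's tip at (316,475). Fitting the offset in this one camera.

```bash
cat > m2.py <<'E'
from h import *
np.set_printoptions(precision=3,suppress=True)
a=viewer.snapshot("scene")
Js=[[90,-170,12],[90,60,12],[-90,60,12],[52,0,46],[-52,0,46]]
js=uncrop([(420,570)],214,191,4,400,300)+uncrop([(434,578)],225,165,6,0,0)+uncrop([(751,425),(655,514),(672,418)],214,191,4,400,300)
qj,r=fit([(a,Js,js)],[545,40,-.07]);print('jig',qj);print(r.T)
q,r=fit([(a,Js[3:],js[3:])],[545,40,-.07]);print('jig pins',q);print(r.T)
L=[[52,0,0],[70,45,0],[-70,45,0],[70,-45,0]]
fs=uncrop([(332,412),(428,443),(446,253),(234,432)],225,165,6,0,0)
qf,r=fit([(a,L,fs)],[545,40,-.07],z=92.0);print('foot',qf);print(r.T)
qf,r=fit([(a,L[:3],fs[:3])],[545,40,-.07],z=92.0);print('foot3',qf);print(r.T)
print('corr',qj-qf)
E
python3 m2.py
```

```text
jig [546.779  41.861  -0.059]
[[-0.223  0.428 -0.108  0.298 -0.429]
 [-0.445  2.139 -0.54  -0.18   0.002]]
jig pins [547.197  42.105  -0.079]
[[ 0.008 -0.008]
 [-0.103  0.116]]
foot [550.307  49.584  -0.055]
[[ 0.266 -0.162  0.028 -0.121]
 [-0.031  0.203 -0.344  0.107]]
foot3 [550.499  49.46   -0.055]
[[ 0.223 -0.202 -0.018]
 [ 0.015  0.248 -0.307]]
corr [-3.719 -7.599 -0.003]
```

Emit:
{"fn": "jog_arm", "kwargs": {"series": [{"dx": -0.04,"dy": -0.015,"dz": 0.05,"wx": 0,"wy": 0,"wz": 0.002,"fingers": 1},{"dx": -0.078,"dy": -0.029,"dz": 0.15,"wx": 0,"wy": 0,"wz": 0.002,"fingers": 1},{"dx": -0.078,"dy": -0.029,"dz": 0.25,"wx": 0,"wy": 0,"wz": 0.002,"fingers": 1},{"dx": -0.078,"dy": -0.029,"dz": 0.34,"wx": 0,"wy": 0,"wz": 0.002,"fingers": 1},{"dx": -0.078,"dy": -0.029,"dz": 0.34,"wx": 0,"wy": 0,"wz": 0.002,"fingers": 1}]}}

```text
clock: 9.0
position: [540.1, 35.6, 85.5]
tcp_rot: [0.734, 0.679, -0.002, -0.001]
wrist_force: [-0.5, -0.3, -8.0]
finger_gap: 0.432
gripper_force: 35.0
```

Emit:
{"fn": "jog_arm", "kwargs": {"series": [{"dx": 0,"dy": 0,"dz": 0,"wx": 0,"wy": 0,"wz": 0,"fingers": 1},{"dx": 0,"dy": 0,"dz": 0,"wx": 0,"wy": 0,"wz": 0,"fingers": 1},{"dx": 0,"dy": 0,"dz": 0,"wx": 0,"wy": 0,"wz": 0,"fingers": 1},{"dx": 0,"dy": 0,"dz": 0,"wx": 0,"wy": 0,"wz": 0,"fingers": 1},{"dx": 0,"dy": 0,"dz": 0,"wx": 0,"wy": 0,"wz": 0,"fingers": 1}]}}

```text
clock: 9.42
position: [542.7, 36.4, 88.7]
tcp_rot: [0.734, 0.679, 0.0, 0.0]
wrist_force: [-0.7, 0.6, -7.3]
finger_gap: 0.43
gripper_force: 35.0
```

```bash
python3 go.py 542.3 37.5 88 -0.075
python3 - <<'E'
from h import *
a=viewer.snapshot("scene")
cv2.imwrite('pics/s4.png',a['pixels'])
print(readout.get_obs()['position'])
cv2.imwrite('pics/g4.png',cv2.resize(a['pixels'][195:270,235:335],(800,600),interpolation=cv2.INTER_CUBIC))
E
```

```text
t 9.42 pos [542.7  36.4  88.7] d [ 0.011 -0.005  0.007] w [ 0.0001 -0.     -0.0003] F [-0.7  0.6 -7.3] gap 0.43 q [ 0.47  0.53 -0.74  1.9   0.46  0.88 -0.58]
[542.63482443  36.288022    88.59691404]
```

View pics/g4.png

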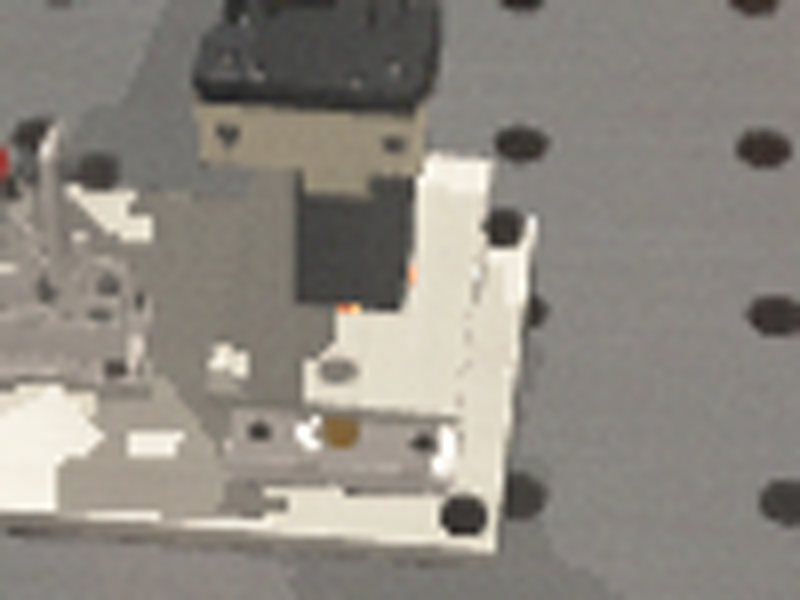

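The near hole is at crop (338,370). pin_a shows directly below it at (341,430), its tip hidden just behind the plate's near edge. Computing the residual offset.

Run:
```python
from h import *
np.set_printoptions(precision=2,suppress=True)
a=viewer.snapshot("scene")
fs=uncrop([(338,370),(463,416),(493,157)],235,195,8,0,0)
L=[[52,0,0],[70,45,0],[-70,45,0]]
qf,r=fit([(a,L,fs)],[545,40,-.07],z=58.2);print('foot3',qf);print(r.T)
h=atz(a,fs[0],58.2);print('hole',h)
pins=[atz(a,u,46) for u in uncrop([(655,514),(672,418)],214,191,4,400,300)]; print('pins',pins)
print('pin from jig', np.array([547.1,42])+52*np.array([np.cos(-.075),np.sin(-.075)]))
```

```text
foot3 [546.85  40.82  -0.07]
[[ 0.27 -0.24 -0.03]
 [ 0.1  -0.13  0.05]]
hole [598.35  36.51  58.2 ]
pins [array([599.45,  37.99,  46.  ]), array([494.82,  46.22,  46.  ])]
pin from jig [598.95  38.1 ]
```

Emit:
{"fn": "jog_arm", "kwargs": {"series": [{"dx": 0.013,"dy": 0.004,"dz": 0.03,"wx": 0,"wy": 0,"wz": 0,"fingers": 1},{"dx": 0.013,"dy": 0.004,"dz": 0.06,"wx": 0,"wy": 0,"wz": 0,"fingers": 1},{"dx": 0.013,"dy": 0.004,"dz": 0.08,"wx": 0,"wy": 0,"wz": 0,"fingers": 1},{"dx": 0.013,"dy": 0.004,"dz": 0.1,"wx": 0,"wy": 0,"wz": 0,"fingers": 1},{"dx": 0.013,"dy": 0.004,"dz": 0.1,"wx": 0,"wy": 0,"wz": 0,"fingers": 1}]}}

```text
clock: 9.93
position: [542.3, 37.4, 77.6]
tcp_rot: [0.734, 0.679, -0.0, -0.0]
wrist_force: [-0.8, -0.0, -7.8]
finger_gap: 0.432
gripper_force: 35.0
```

```bash
python3 go.py 543.1 37.7 70 -0.075
```

```text
t 9.93 pos [542.3  37.4  77.6] d [0.003 0.008 0.076] w [-0.0002  0.     -0.0003] F [-0.8 -0.  -7.8] gap 0.432 q [ 0.46  0.55 -0.73  1.91  0.47  0.87 -0.6 ]
```

There's no contact force with the underside about 5 mm below the pin tips, so the holes have found the pins. Continuing down in small steps.

Emit:
{"fn": "jog_arm", "kwargs": {"series": [{"dx": 0,"dy": 0.003,"dz": 0.01,"wx": 0,"wy": 0,"wz": 0,"fingers": 1},{"dx": 0,"dy": 0.003,"dz": 0.02,"wx": 0,"wy": 0,"wz": 0,"fingers": 1},{"dx": 0,"dy": 0.003,"dz": 0.04,"wx": 0,"wy": 0,"wz": 0,"fingers": 1},{"dx": 0,"dy": 0.003,"dz": 0.06,"wx": 0,"wy": 0,"wz": 0,"fingers": 1},{"dx": 0,"dy": 0.003,"dz": 0.06,"wx": 0,"wy": 0,"wz": 0,"fingers": 1}]}}

```text
clock: 10.35
position: [542.8, 37.3, 71.8]
tcp_rot: [0.734, 0.679, -0.0, -0.0]
wrist_force: [-0.2, -0.5, -8.0]
finger_gap: 0.435
gripper_force: 35.0
```

```bash
python3 go.py 543.1 37.7 60.4 -0.075
```

```text
t 10.35 pos [542.8  37.3  71.8] d [0.004 0.003 0.114] w [-0.0001  0.     -0.0003] F [-0.2 -0.5 -8. ] gap 0.435 q [ 0.45  0.56 -0.73  1.91  0.48  0.86 -0.6 ]
```

Emit:
{"fn": "jog_arm", "kwargs": {"series": [{"dx": 0,"dy": 0,"dz": 0.03,"wx": 0,"wy": 0,"wz": 0,"fingers": 1},{"dx": 0,"dy": 0,"dz": 0.05,"wx": 0,"wy": 0,"wz": 0,"fingers": 1},{"dx": 0,"dy": 0,"dz": 0.07,"wx": 0,"wy": 0,"wz": 0,"fingers": 1},{"dx": 0,"dy": 0,"dz": 0.09,"wx": 0,"wy": 0,"wz": 0,"fingers": 1},{"dx": 0,"dy": 0,"dz": 0.105,"wx": 0,"wy": 0,"wz": 0,"fingers": 1}]}}

```text
clock: 10.77
position: [543.0, 37.3, 61.5]
tcp_rot: [0.734, 0.679, -0.0, -0.0]
wrist_force: [-2.4, -3.0, 1.6]
finger_gap: 0.432
gripper_force: 35.0
```

Emit:
{"fn": "jog_arm", "kwargs": {"series": [{"dx": 0,"dy": 0,"dz": 0,"wx": 0,"wy": 0,"wz": 0,"fingers": 1},{"dx": 0,"dy": 0,"dz": 0,"wx": 0,"wy": 0,"wz": 0,"fingers": 1},{"dx": 0,"dy": 0,"dz": 0.005,"wx": 0,"wy": 0,"wz": 0,"fingers": 1},{"dx": 0,"dy": 0,"dz": 0.01,"wx": 0,"wy": 0,"wz": 0,"fingers": 1},{"dx": 0,"dy": 0,"dz": 0.01,"wx": 0,"wy": 0,"wz": 0,"fingers": 1}]}}

```text
clock: 11.18
position: [543.2, 37.0, 61.2]
tcp_rot: [0.734, 0.679, -0.0, 0.0]
wrist_force: [-3.0, -1.3, 0.8]
finger_gap: 0.431
gripper_force: 35.0
```

```bash
python3 go.py 543.1 37.7 60.4 -0.075
```

```text
t 11.18 pos [543.2  37.   61.2] d [ 0.007 -0.002  0.008] w [ 0.      0.0001 -0.0003] F [-3.  -1.3  0.8] gap 0.431 q [ 0.44  0.57 -0.71  1.92  0.5   0.84 -0.61]
```

Wrist load is gone at z≈61, so the foot is on the rest bars. Opening and retreating upwards.

Emit:
{"fn": "jog_arm", "kwargs": {"series": [{"dx": 0,"dy": 0,"dz": 0,"wx": 0,"wy": 0,"wz": 0,"fingers": -0.2},{"dx": 0,"dy": 0,"dz": 0,"wx": 0,"wy": 0,"wz": 0,"fingers": -0.5},{"dx": 0,"dy": 0,"dz": 0,"wx": 0,"wy": 0,"wz": 0,"fingers": -0.6},{"dx": 0,"dy": 0,"dz": 0,"wx": 0,"wy": 0,"wz": 0,"fingers": -0.6},{"dx": 0,"dy": 0,"dz": 0,"wx": 0,"wy": 0,"wz": 0,"fingers": -0.6}]}}

```text
clock: 11.6
position: [543.6, 37.8, 61.0]
tcp_rot: [0.734, 0.68, 0.0, 0.0]
wrist_force: [-0.6, -0.2, -1.1]
finger_gap: 0.744
gripper_force: 0.0
```

Emit:
{"fn": "jog_arm", "kwargs": {"series": [{"dx": 0,"dy": 0,"dz": -0.1,"wx": 0,"wy": 0,"wz": 0,"fingers": -0.6},{"dx": 0,"dy": 0,"dz": -0.3,"wx": 0,"wy": 0,"wz": 0,"fingers": -0.6},{"dx": 0,"dy": 0,"dz": -0.55,"wx": 0,"wy": 0,"wz": 0,"fingers": -0.6},{"dx": 0,"dy": 0,"dz": -0.8,"wx": 0,"wy": 0,"wz": 0,"fingers": -0.6},{"dx": 0,"dy": 0,"dz": -1.0,"wx": 0,"wy": 0,"wz": 0,"fingers": -0.6}]}}

```text
clock: 12.02
position: [543.7, 38.1, 163.2]
tcp_rot: [0.733, 0.68, 0.001, 0.0]
wrist_force: [0.6, 0.6, 0.8]
finger_gap: 0.798
gripper_force: 0.0
```

```bash
python3 go.py 543.1 37.7 190 -0.075
python3 - <<'E'
from h import *
a=viewer.snapshot("scene")
cv2.imwrite('pics/s5.png',a['pixels'])
cv2.imwrite('pics/g5.png',cv2.resize(a['pixels'][185:265,210:317],(800,598),interpolation=cv2.INTER_CUBIC))
E
```

```text
t 12.02 pos [543.7  38.1 163.2] d [-0.004 -0.005 -0.268] w [ 0.0003 -0.0001 -0.0002] F [0.6 0.6 0.8] gap 0.798 q [ 0.52  0.43 -0.81  1.84  0.37  1.02 -0.51]
```

View pics/g5.png

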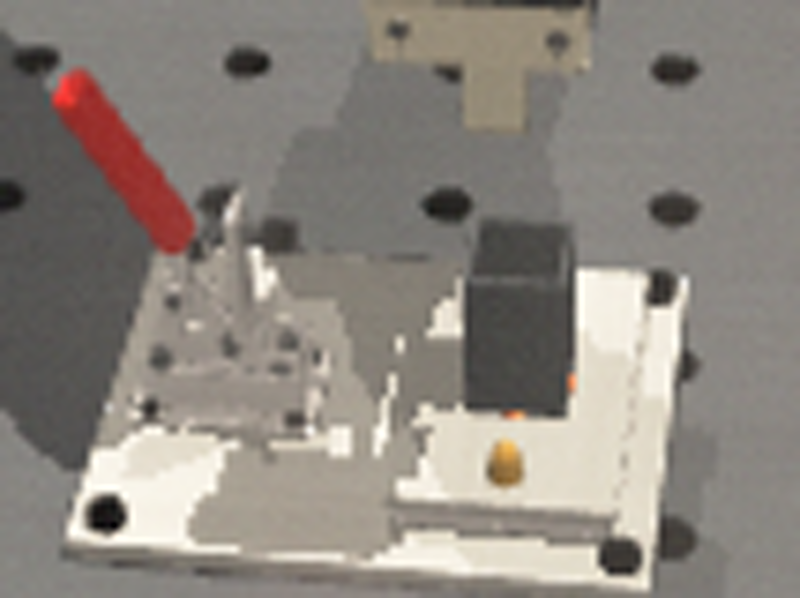

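The foot is seated: pin_a's tip sticks up through its hole at (505,463) and the plate lies flat. The handle is still open, its end at (72,88). Closing the fingers and moving to the pin side of the handle.

Emit:
{"fn": "jog_arm", "kwargs": {"series": [{"dx": -0.1,"dy": 0,"dz": -0.1,"wx": 0,"wy": 0,"wz": 0,"fingers": 1},{"dx": -0.2,"dy": 0,"dz": -0.15,"wx": 0,"wy": 0,"wz": 0,"fingers": 1},{"dx": -0.3,"dy": 0,"dz": -0.15,"wx": 0,"wy": 0,"wz": 0,"fingers": 1},{"dx": -0.4,"dy": 0,"dz": -0.15,"wx": 0,"wy": 0,"wz": 0,"fingers": 1},{"dx": -0.5,"dy": 0,"dz": -0.15,"wx": 0,"wy": 0,"wz": 0,"fingers": 1}]}}

```text
clock: 12.48
position: [538.7, -13.8, 175.2]
tcp_rot: [0.734, 0.679, -0.0, -0.0]
wrist_force: [-0.4, 0.6, -0.5]
finger_gap: 0.487
gripper_force: 0.0
```

Emit:
{"fn": "jog_arm", "kwargs": {"series": [{"dx": -0.15,"dy": 0,"dz": 0,"wx": 0,"wy": 0,"wz": 0,"fingers": 1},{"dx": -0.3,"dy": 0,"dz": 0,"wx": 0,"wy": 0,"wz": 0,"fingers": 1},{"dx": -0.45,"dy": 0,"dz": 0,"wx": 0,"wy": 0,"wz": 0,"fingers": 1},{"dx": -0.6,"dy": 0,"dz": 0,"wx": 0,"wy": 0,"wz": 0,"fingers": 1},{"dx": -0.65,"dy": 0,"dz": 0,"wx": 0,"wy": 0,"wz": 0,"fingers": 1}]}}

```text
clock: 12.9
position: [533.3, -80.8, 174.6]
tcp_rot: [0.735, 0.678, -0.001, -0.0]
wrist_force: [-0.1, 0.1, -0.3]
finger_gap: 0.123
gripper_force: 0.0
```

Emit:
{"fn": "jog_arm", "kwargs": {"series": [{"dx": 0,"dy": 0,"dz": 0,"wx": 0,"wy": 0,"wz": 0,"fingers": 1},{"dx": 0,"dy": 0,"dz": 0,"wx": 0,"wy": 0,"wz": 0,"fingers": 1},{"dx": 0,"dy": 0,"dz": 0,"wx": 0,"wy": 0,"wz": 0,"fingers": 1},{"dx": 0,"dy": 0,"dz": 0,"wx": 0,"wy": 0,"wz": 0,"fingers": 1},{"dx": 0,"dy": 0,"dz": 0,"wx": 0,"wy": 0,"wz": 0,"fingers": 1}]}}

```text
clock: 13.32
position: [534.4, -76.1, 175.8]
tcp_rot: [0.733, 0.68, 0.0, -0.0]
wrist_force: [1.8, -0.2, -0.8]
finger_gap: 0.007
gripper_force: 0.0
```

```bash
python3 go.py 533.1 -95 154 -0.075
python3 - <<'E'
from h import *
a=viewer.snapshot("scene");b=viewer.snapshot("top")
cv2.imwrite('pics/s6.png',a['pixels'])
u=[spot_point(p,'handle_end')for p in(a,b)]
print([[ (d['xy'],d['p']) for d in x[:2]] for x in u])
# predicted handle end (world estimate) in each view
W=np.array([543.3+.075*-173,40.2-.997*173,168]);print(proj(a,W),proj(b,W))
E
```

```text
t 13.32 pos [534.4 -76.1 175.8] d [-0.19   0.001  0.218] w [ 0. -0.  0.] F [ 1.8 -0.2 -0.8] gap 0.007 q [ 0.73  0.4  -0.79  1.84  0.33  1.03 -0.27]
[[([218.0, 195.4], 0.71)], []]
[218.01929165 195.02999672] [347.39527786 206.96880341]
```

Emit:
{"fn": "jog_arm", "kwargs": {"series": [{"dx": -0.05,"dy": 0,"dz": 0.1,"wx": 0,"wy": 0,"wz": 0,"fingers": 1},{"dx": -0.1,"dy": 0,"dz": 0.22,"wx": 0,"wy": 0,"wz": 0,"fingers": 1},{"dx": -0.18,"dy": 0,"dz": 0.22,"wx": 0,"wy": 0,"wz": 0,"fingers": 1},{"dx": -0.25,"dy": 0,"dz": 0.22,"wx": 0,"wy": 0,"wz": 0,"fingers": 1},{"dx": -0.3,"dy": 0,"dz": 0.22,"wx": 0,"wy": 0,"wz": 0,"fingers": 1}]}}

```text
clock: 13.93
position: [531.6, -108.6, 153.2]
tcp_rot: [0.734, 0.679, -0.0, -0.0]
wrist_force: [0.1, -0.7, 0.3]
finger_gap: 0.008
gripper_force: 0.0
```

Emit:
{"fn": "jog_arm", "kwargs": {"series": [{"dx": -0.06,"dy": 0,"dz": 0.03,"wx": 0,"wy": 0,"wz": 0,"fingers": 1},{"dx": -0.12,"dy": 0,"dz": 0.08,"wx": 0,"wy": 0,"wz": 0,"fingers": 1},{"dx": -0.18,"dy": 0,"dz": 0.14,"wx": 0,"wy": 0,"wz": 0,"fingers": 1},{"dx": -0.24,"dy": 0,"dz": 0.2,"wx": 0,"wy": 0,"wz": 0,"fingers": 1},{"dx": -0.29,"dy": 0,"dz": 0.27,"wx": 0,"wy": 0,"wz": 0,"fingers": 1}]}}

```text
clock: 14.35
position: [530.9, -145.0, 131.1]
tcp_rot: [0.735, 0.678, -0.004, 0.005]
wrist_force: [-14.0, -19.9, 38.8]
finger_gap: 0.005
gripper_force: 19.4
```

```bash
python3 go.py 528.9 -145.4 104 -0.075
```

```text
t 14.35 pos [ 530.9 -145.   131.1] d [-0.002 -0.02   0.271] w [ 0.0004  0.0021 -0.0009] F [-14.  -19.9  38.8] gap 0.005 q [ 0.79  0.47 -0.74  1.86  0.4   0.96 -0.21]
```

Forces are odd (−14, −20, +39), so I'll look before pushing further.

Run:
```python
from h import *
a=viewer.snapshot("scene");b=viewer.snapshot("top")
o=readout.get_obs();print(o['position'],o['wrist_force'],o['gripper_force'])
def c(i,x,y): return cv2.resize(i['pixels'][y:y+100,x:x+80],(400,500),interpolation=cv2.INTER_CUBIC)
cv2.imwrite('pics/g7.png',np.hstack([c(a,195,150),c(b,300,160)]))
```

```text
[ 530.35501289 -147.20914558  129.63276436] [ -5.25439324 -14.63356263  21.9346294 ] 10.921627571806312
```

View pics/g7.png

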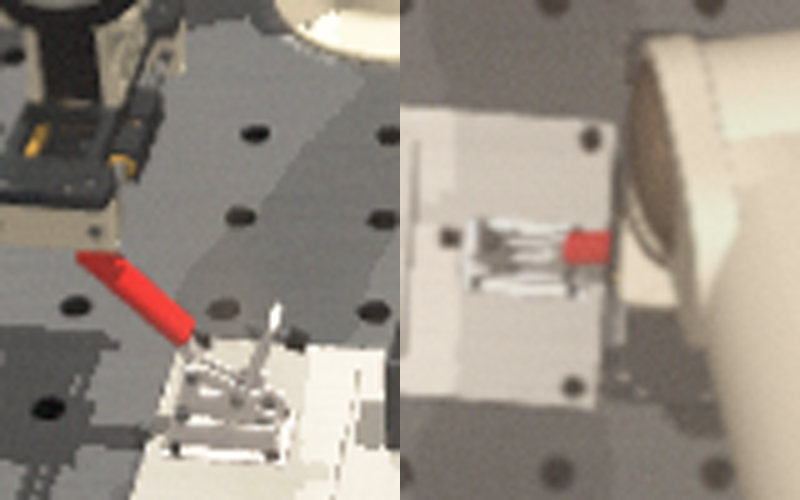

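Run:
```python
from h import *
np.set_printoptions(precision=0,suppress=True)
a=viewer.snapshot("scene");B=np.array([4.5,1.7,0])
o=readout.get_obs();print(o['position'].round(1),o['wrist_force'].round(1),round(o['gripper_force'],1))
C=lambda X:(proj(a,np.array(X)+B)+.5-[195,150])*5
jw=lambda x,y,z:[543.3+x+.075*y,40.2-.075*x+.997*y,z]
for f in (27,40,45,50,55,60):
    t=np.radians(f);d=np.array([-np.sin(t),np.cos(t)]);n=np.array([-np.cos(t),-np.sin(t)])
    print(f,'end',[C(jw(10,*(np.array([-104.5,74.5])+114.5*d+e*n))) for e in(11.5,25.5)],'redstart',C(jw(10,*(np.array([-104.5,74.5])+28.5*d+11.5*n))))
p=o['position'];M=Rn.from_quat(o['tcp_rot'])
for z in(0,-25,-47,-66): print(z,[C(p+M.apply([x,19,z])) for x in(-9.5,9.5)])
```

```text
[ 531. -146.  130.] [ -4. -12.  20.] 9.7
27 end [array([126., 240.]), array([105., 247.])] redstart [204. 347.]
40 end [array([ 94., 260.]), array([ 77., 271.])] redstart [199. 354.]
45 end [array([ 84., 270.]), array([ 69., 282.])] redstart [197. 357.]
50 end [array([ 75., 280.]), array([ 63., 293.])] redstart [196. 360.]
55 end [array([ 68., 291.]), array([ 57., 305.])] redstart [195. 363.]
60 end [array([ 63., 302.]), array([ 53., 317.])] redstart [194. 366.]
0 [array([ 79., 304.]), array([111., 307.])]
-25 [array([ 74., 271.]), array([107., 273.])]
-47 [array([ 70., 240.]), array([103., 243.])]
-66 [array([ 66., 213.]), array([100., 216.])]
```

```bash
cat > asc.py <<'E'
from h import *
def asc(p,x0,x1,y0,y1):
    i=cv2.GaussianBlur(p['pixels'],(1,1),0).astype(int)
    for y in range(y0,y1):
        s=''
        for x in range(x0,x1):
            b,g,r=i[y,x]; s+='R' if r>1.6*g+20 else ('#' if r<60 else ('b' if r-b>18 else ('W' if r>170 else ('.' if r<115 else 'o'))))
        print(y,s)
E
python3 - <<'E'
from asc import *
a=viewer.snapshot("scene");print(readout.get_obs()['position'].round(1),readout.get_obs()['wrist_force'].round(1))
asc(a,185,245,176,226)
E
```

```text
[ 531.2 -145.1  129.7] [ -4.1 -13.5  19.4]
176 oooo.#####.o...#bbbb###...###...##.....##.oooooooooooooooo.#
177 ooooo...#.o...##bbbb########...##......#.ooooooooooooooooo.#
178 ooooooo.ooo...#bbbb#######.....#......##.oooooooooooooooooo.
179 oooooooooo....#bbbb#####......##......##.ooooooooooooooooooo
180 oooooooooo...#bbbb########....#......##.oooooooooooooooooooo
181 oooooo........bbbb#########...##bbb.###.oooooooooooooooooooo
182 ooooo.........................#bbbbbb##ooooooooooooooooooooo
183 ooooo..........................bbbbbb#.ooooooooooooooooooooo
184 oooo.............................o.bb#.ooooooooooooooooooooo
185 oooo...o...........................b..oooooooooooooooooooooo
186 ooo...................................oooooooooooooooooooooo
187 ooo.....................#........ooooooooooooooooooooooooooo
188 ooo.##.##.####........oo.......##ooooooooooooooooooooooooooo
189 ooo.#################............boooooooooooooooooooooooooo
190 .....########################.#.bboooooooooooooooooooooooooo
191 ###bbbbbbbbb......#############.bboooooooooooooooooooooo....
192 ###bbbbbbbbbb
[... 1492 characters left out ...]
.........ooooooooooooooooooooobRRRRRRRRooooooooooo
216 .......o.......................oooooooooobRRRRRRb...oooooooo
217 .......o........................oooooooooobRRRRRb...oooooooo
218 .......o..........................ooooooooobRRRbbo..bbbbbbbb
219 .................................oooooooooooobbbbbo.bbbbbbbb
220 ........oo....................ooooooooooooooobbobbbWbbbbbbbb
221 ........oo....................ooooooooooooooobboobbWWbbbbbbb
222 ........o....................oooooooooooooooobbbbbbWbWWbbbbb
223 ........o....................ooooooooooooooobbbbWWWWbbbbWbbb
224 .............................ooooooooooooooobbbooobWbWbbbbbb
225 .........................o..oooooooooooooooobbbo..bbbWbWbbob
```

Run:
```python
from h import *
np.set_printoptions(precision=1,suppress=True)
a=viewer.snapshot("scene");B=np.array([4.5,1.7,0])
# g5: TCP (543.7,38.1,163.2..), gap .798 -> half 36.7
for y in(36.7,46,56): print(y,'tip(crop g5)',[(proj(a,np.array([543.7+y,38.1+x,163+z])+B)+.5-[210,185])*7.475 for x,z in((-9.5,0),(9.5,0),(0,28))])
print('tube top centre/near edge',[(proj(a,np.array([543.3+y,40.2,100])+B)+.5-[210,185])*7.475 for y in(0,20)])
print(env, [n for n in dir(env) if not n.startswith('_')], getattr(env,'grip_point_offset',None))
```

```text
36.7 tip(crop g5) [array([483.3, 188.9]), array([535.3, 189.9]), array([508.2, 129.8])]
46 tip(crop g5) [array([482. , 205.5]), array([534.3, 206.4]), array([507. , 146.2])]
56 tip(crop g5) [array([480.5, 223.4]), array([533.2, 224.4]), array([505.7, 164.1])]
tube top centre/near edge [array([521.5, 252.3]), array([519.3, 286.8])]
<Robot object at 0x7ff87ce8c050> ['IKError', 'grip_point_offset'] 18.8
```

Run:
```python
from asc import *
s=cv2.imread('pics/s6.png'); a=viewer.snapshot("scene"); B=np.array([4.5,1.7,0])
print('pred tip',[proj(a,np.array([534.4+y,-76.1+x,175.8])+B).round(0) for y in (0,19) for x in(-9.5,9.5)])
asc({'pixels':s},205,260,168,205)
```

```text
pred tip [array([234., 195.]), array([241., 195.]), array([233., 199.]), array([240., 199.])]
168 oooooooooo.........bb.........#...##bbbb.##.ooooooooooo
169 ooooooooo...........................bbbbb##oooooooooooo
170 oooooooo.............................bbbb#.oooooooooooo
171 oooooooo...............................bb#.oooooooooooo
172 oooooooo.............................#.bb#.oooooooooooo
173 ooooooo..............................#....ooooooooooooo
174 ooooooo..............................#.oooooooooooooooo
175 ooooooo..######.###.###.............#.......ooooooooooo
176 ooooooo..#################..#..#.####..#####ooooooooooo
177 oooooooob.....#######################b.####.ooooooooooo
178 oooooooobbbbbbbbbbbbbb........######.bo....oooooooooooo
179 oooooooobbbbbbbbbbbbbbbbbbbbbbbbbbbbbbooooooooooooooooo
180 ooooooooobbbbbbbbbbbbbbbbbbbbbbbbbbbbbooooooooooooooooo
181 ooooooooobbb..bbbbbbbbbbbbbbbbbbbbbbbbooooooooooooooooo
182 ooooooooobb...bbbbbbbbbbbbbbbbbbb..bbbooooooooooooooooo
183 ooooooooobbbbbbbbbbbbbbbbbbbbbbbb..bbbooooooooooooooooo
184 oooooooooobbbbbbbbbbbbbbbbbbbbbbbb.bbbbooo
[... 513 characters left out ...]
oooooooooooooooooooo.#####.ooooooooooooo
194 ooooooo..#..oobRboooooooooooooooooo.####.oooooooooooooo
195 ooooooooooooobRRRboooooooooooooooooo...oooooooooooooooo
196 oooooooooooobRRRRRboooooooooooooooooooooooooooooooooooo
197 oooooooooooobRRRRRRoooooooooooooooooooooooooooooooooooo
198 ooooooooooooRRRRRRRboooooooooooooooooooooooo.oooooooooo
199 oooooooooooobRRRRRRRboooooooooooooooooooooooooooooooooo
200 oooooooooooooRRRRRRRRoooooooooooooooooooooooooooooo.o.o
201 ooooooooooooobRRRRRRRbooooooooooooooooooooooooooooooooo
202 oooooooooooooobRRRRRRRbooooooooooooooooo.oooooooooooooo
203 ooooooooooooooobRRRRRRRboooooooooooooooooooooooooooo.oo
204 ooooooooooooooooRRRRRRRRoooooooooooooooooo...o.oo.o.ooo
```

The picture explains it. The fingers' real ends sit about 27 mm above the reported TCP, in every view: the stem tip in the 5th crop fits +28 mm, and the tip is now standing on the handle's end face. The handle is at about 38°. I'll back off upwards, then come in again 27 mm lower.

Emit:
{"fn": "jog_arm", "kwargs": {"series": [{"dx": 0,"dy": 0,"dz": -0.2,"wx": 0,"wy": 0,"wz": 0,"fingers": 1},{"dx": 0,"dy": 0,"dz": -0.4,"wx": 0,"wy": 0,"wz": 0,"fingers": 1},{"dx": 0.25,"dy": 0,"dz": -0.4,"wx": 0,"wy": 0,"wz": 0,"fingers": 1},{"dx": 0.5,"dy": 0,"dz": -0.4,"wx": 0,"wy": 0,"wz": 0,"fingers": 1},{"dx": 0.5,"dy": 0,"dz": -0.4,"wx": 0,"wy": 0,"wz": 0,"fingers": 1}]}}

```text
clock: 15.07
position: [534.3, -80.6, 167.4]
tcp_rot: [0.732, 0.682, 0.002, -0.0]
wrist_force: [-0.4, 0.7, -0.2]
finger_gap: 0.003
gripper_force: 0.0
```

Emit:
{"fn": "jog_arm", "kwargs": {"series": [{"dx": 0,"dy": 0,"dz": 0,"wx": 0,"wy": 0,"wz": 0,"fingers": 1},{"dx": 0,"dy": 0,"dz": 0,"wx": 0,"wy": 0,"wz": 0,"fingers": 1},{"dx": 0,"dy": 0,"dz": 0,"wx": 0,"wy": 0,"wz": 0,"fingers": 1},{"dx": 0,"dy": 0,"dz": 0,"wx": 0,"wy": 0,"wz": 0,"fingers": 1},{"dx": 0,"dy": 0,"dz": 0,"wx": 0,"wy": 0,"wz": 0,"fingers": 1}]}}

```text
clock: 15.48
position: [533.4, -87.2, 166.5]
tcp_rot: [0.734, 0.679, -0.0, -0.0]
wrist_force: [0.1, -0.4, 0.0]
finger_gap: 0.005
gripper_force: 0.0
```

```bash
cat > red.py <<'E'
from h import *
def phi(p):
    # fit handle lean from the red mask by comparing with predicted silhouettes
    i=p['pixels'].astype(int); m=((i[...,2]>1.6*i[...,1]+20)).astype(np.uint8); B=np.array([4.5,1.7,0])
    w=np.zeros_like(m); w[175:245,185:250]=1; m&=w; best=[]
    for f in np.arange(20,96,1.):
        t=np.radians(f);d=np.array([-np.sin(t),np.cos(t)]);n=np.array([-np.cos(t),-np.sin(t)]);P=np.array([-104.5,74.5])
        pts=[]
        for s in(28.5,114.5):
            for e in(11.5,25.5):
                for x in(-10,10):
                    y,z=P+s*d+e*n; pts.append(proj(p,np.array([543.3+x+.075*y,40.2-.075*x+.997*y,z])+B))
        q=np.zeros_like(m); cv2.fillConvexPoly(q,cv2.convexHull(np.array(pts).round().astype(np.int32)),1)
        best.append(((q&m).sum()/(q|m).sum(),f))
    return max(best),int(m.sum())
E
python3 go.py 533.1 -80 112 -0.075; python3 -c "
from red import *
print(phi(viewer.snapshot('scene')))"
```

```text
t 15.48 pos [533.4 -87.2 166.5] d [ 0.071 -0.009  0.545] w [-0.0001  0.     -0.0005] F [ 0.1 -0.4  0. ] gap 0.005 q [ 0.74  0.42 -0.79  1.85  0.34  1.02 -0.26]
((np.float64(0.6549019607843137), np.float64(41.0)), 176)
```

Emit:
{"fn": "jog_arm", "kwargs": {"series": [{"dx": 0,"dy": 0,"dz": 0.15,"wx": 0,"wy": 0,"wz": 0,"fingers": 1},{"dx": 0,"dy": 0,"dz": 0.35,"wx": 0,"wy": 0,"wz": 0,"fingers": 1},{"dx": 0,"dy": 0,"dz": 0.57,"wx": 0,"wy": 0,"wz": 0,"fingers": 1},{"dx": -0.1,"dy": 0,"dz": 0.57,"wx": 0,"wy": 0,"wz": 0,"fingers": 1},{"dx": -0.2,"dy": 0,"dz": 0.57,"wx": 0,"wy": 0,"wz": 0,"fingers": 1}]}}

```text
clock: 15.95
position: [531.1, -106.3, 109.0]
tcp_rot: [0.733, 0.68, -0.001, -0.001]
wrist_force: [0.5, 0.1, -0.1]
finger_gap: 0.003
gripper_force: 0.0
```

Emit:
{"fn": "jog_arm", "kwargs": {"series": [{"dx": -0.05,"dy": 0,"dz": 0,"wx": 0,"wy": 0,"wz": 0,"fingers": 1},{"dx": -0.09,"dy": 0,"dz": 0,"wx": 0,"wy": 0,"wz": 0,"fingers": 1},{"dx": -0.13,"dy": 0,"dz": 0,"wx": 0,"wy": 0,"wz": 0,"fingers": 1},{"dx": -0.17,"dy": 0,"dz": 0,"wx": 0,"wy": 0,"wz": 0,"fingers": 1},{"dx": -0.2,"dy": 0,"dz": 0,"wx": 0,"wy": 0,"wz": 0,"fingers": 1}]}}

```text
clock: 16.37
position: [531.3, -125.4, 110.5]
tcp_rot: [0.734, 0.679, 0.001, 0.0]
wrist_force: [-0.0, 6.4, 0.7]
finger_gap: 0.006
gripper_force: 2.1
```

```bash
python3 go.py 529.5 -140 90 -0.075; python3 -c "
from red import *
print(phi(viewer.snapshot('scene')))"
```

```text
t 16.37 pos [ 531.3 -125.4  110.5] d [-0.147 -0.007  0.205] w [ 0.0003 -0.0002 -0.0003] F [-0.   6.4  0.7] gap 0.006 q [ 0.77  0.49 -0.74  1.89  0.41  0.92 -0.24]
((np.float64(0.43902439024390244), np.float64(41.0)), 108)
```

Clean contact now: +6.4 N in y, exactly where predicted. Following the arc.

Emit:
{"fn": "jog_arm", "kwargs": {"series": [{"dx": -0.04,"dy": 0,"dz": 0.05,"wx": 0,"wy": 0,"wz": 0,"fingers": 1},{"dx": -0.08,"dy": 0,"dz": 0.1,"wx": 0,"wy": 0,"wz": 0,"fingers": 1},{"dx": -0.12,"dy": 0,"dz": 0.16,"wx": 0,"wy": 0,"wz": 0,"fingers": 1},{"dx": -0.15,"dy": 0,"dz": 0.23,"wx": 0,"wy": 0,"wz": 0,"fingers": 1},{"dx": -0.18,"dy": 0,"dz": 0.31,"wx": 0,"wy": 0,"wz": 0,"fingers": 1}]}}

```text
clock: 16.83
position: [530.6, -140.1, 79.4]
tcp_rot: [0.732, 0.681, 0.002, -0.0]
wrist_force: [-0.3, 5.3, 3.0]
finger_gap: 0.004
gripper_force: 2.6
```

```bash
python3 go.py 529.5 -146.8 52 -0.075; python3 -c "
from red import *
print(phi(viewer.snapshot('scene')))"
```

```text
t 16.83 pos [ 530.6 -140.1   79.4] d [-0.069 -0.007  0.274] w [ 0.0004 -0.0006  0.0003] F [-0.3  5.3  3. ] gap 0.004 q [ 0.77  0.54 -0.71  1.9   0.45  0.86 -0.24]
((np.float64(0.4264705882352941), np.float64(58.0)), 116)
```

Emit:
{"fn": "jog_arm", "kwargs": {"series": [{"dx": -0.02,"dy": 0,"dz": 0.05,"wx": 0,"wy": 0,"wz": 0,"fingers": 1},{"dx": -0.04,"dy": 0,"dz": 0.1,"wx": 0,"wy": 0,"wz": 0,"fingers": 1},{"dx": -0.05,"dy": 0,"dz": 0.15,"wx": 0,"wy": 0,"wz": 0,"fingers": 1},{"dx": -0.06,"dy": 0,"dz": 0.2,"wx": 0,"wy": 0,"wz": 0,"fingers": 1},{"dx": -0.07,"dy": 0,"dz": 0.26,"wx": 0,"wy": 0,"wz": 0,"fingers": 1}]}}

```text
clock: 17.3
position: [528.6, -151.9, 52.3]
tcp_rot: [0.734, 0.679, -0.0, 0.0]
wrist_force: [0.8, -0.9, 0.9]
finger_gap: 0.005
gripper_force: 0.2
```

Emit:
{"fn": "jog_arm", "kwargs": {"series": [{"dx": 0,"dy": 0,"dz": 0.04,"wx": 0,"wy": 0,"wz": 0,"fingers": 1},{"dx": 0,"dy": 0,"dz": 0.08,"wx": 0,"wy": 0,"wz": 0,"fingers": 1},{"dx": 0,"dy": 0,"dz": 0.12,"wx": 0,"wy": 0,"wz": 0,"fingers": 1},{"dx": 0,"dy": 0,"dz": 0.16,"wx": 0,"wy": 0,"wz": 0,"fingers": 1},{"dx": 0,"dy": 0,"dz": 0.16,"wx": 0,"wy": 0,"wz": 0,"fingers": 1}]}}

```text
clock: 17.72
position: [528.5, -151.3, 36.4]
tcp_rot: [0.734, 0.679, -0.0, 0.0]
wrist_force: [-1.9, -0.9, 4.0]
finger_gap: 0.003
gripper_force: 2.4
```

```bash
python3 go.py 529.5 -146.8 36 -0.075; python3 -c "
from red import *
print(phi(viewer.snapshot('scene')))"
```

```text
t 17.72 pos [ 528.5 -151.3   36.4] d [0.046 0.006 0.004] w [-0.0001  0.0001 -0.0003] F [-1.9 -0.9  4. ] gap 0.003 q [ 0.74  0.61 -0.66  1.92  0.51  0.79 -0.27]
((np.float64(0.4095940959409594), np.float64(90.0)), 111)
```

Emit:
{"fn": "jog_arm", "kwargs": {"series": [{"dx": 0,"dy": 0,"dz": 0.02,"wx": 0,"wy": 0,"wz": 0,"fingers": 1},{"dx": 0,"dy": 0,"dz": 0.03,"wx": 0,"wy": 0,"wz": 0,"fingers": 1},{"dx": 0,"dy": 0,"dz": 0.04,"wx": 0,"wy": 0,"wz": 0,"fingers": 1},{"dx": 0,"dy": 0,"dz": 0.05,"wx": 0,"wy": 0,"wz": 0,"fingers": 1},{"dx": 0,"dy": 0,"dz": 0.05,"wx": 0,"wy": 0,"wz": 0,"fingers": 1}]}}

```text
clock: 18.18
position: [528.6, -152.0, 32.9]
tcp_rot: [0.734, 0.679, -0.001, 0.001]
wrist_force: [-5.0, -2.8, 11.8]
finger_gap: 0.004
gripper_force: 6.0
```

```bash
python3 go.py 529.5 -146.8 36 -0.075
```

```text
t 18.18 pos [ 528.6 -152.    32.9] d [ 0.052  0.005 -0.031] w [-0.      0.0003 -0.0003] F [-5.  -2.8 11.8] gap 0.004 q [ 0.74  0.61 -0.65  1.92  0.52  0.79 -0.28]
```

Emit:
{"fn": "jog_arm", "kwargs": {"series": [{"dx": 0,"dy": 0,"dz": 0.02,"wx": 0,"wy": 0,"wz": 0,"fingers": 1},{"dx": 0,"dy": 0,"dz": 0.04,"wx": 0,"wy": 0,"wz": 0,"fingers": 1},{"dx": 0,"dy": 0,"dz": 0.05,"wx": 0,"wy": 0,"wz": 0,"fingers": 1},{"dx": 0,"dy": 0,"dz": 0.05,"wx": 0,"wy": 0,"wz": 0,"fingers": 1},{"dx": 0,"dy": 0,"dz": 0.05,"wx": 0,"wy": 0,"wz": 0,"fingers": 1}]}}

```text
clock: 18.6
position: [528.7, -152.7, 28.9]
tcp_rot: [0.734, 0.679, -0.001, 0.001]
wrist_force: [-7.0, -2.6, 20.5]
finger_gap: 0.004
gripper_force: 10.3
```

```bash
python3 go.py 529.5 -146.8 36 -0.075
```

```text
t 18.6 pos [ 528.7 -152.7   28.9] d [ 0.059  0.003 -0.071] w [ 0.      0.0006 -0.0004] F [-7.  -2.6 20.5] gap 0.004 q [ 0.74  0.62 -0.65  1.92  0.52  0.78 -0.28]
```

Emit:
{"fn": "jog_arm", "kwargs": {"series": [{"dx": 0,"dy": 0,"dz": 0.02,"wx": 0,"wy": 0,"wz": 0,"fingers": 1},{"dx": 0,"dy": 0,"dz": 0.04,"wx": 0,"wy": 0,"wz": 0,"fingers": 1},{"dx": 0,"dy": 0,"dz": 0.05,"wx": 0,"wy": 0,"wz": 0,"fingers": 1},{"dx": 0,"dy": 0,"dz": 0.05,"wx": 0,"wy": 0,"wz": 0,"fingers": 1},{"dx": 0,"dy": 0,"dz": 0.05,"wx": 0,"wy": 0,"wz": 0,"fingers": 1}]}}

```text
clock: 19.02
position: [528.8, -153.3, 24.7]
tcp_rot: [0.734, 0.679, -0.002, 0.002]
wrist_force: [-9.8, -3.7, 28.2]
finger_gap: 0.003
gripper_force: 14.3
```

```bash
python3 go.py 529.5 -146.8 36 -0.075
```

```text
t 19.02 pos [ 528.8 -153.3   24.7] d [ 0.065  0.002 -0.113] w [ 0.      0.0007 -0.0004] F [-9.8 -3.7 28.2] gap 0.003 q [ 0.73  0.62 -0.64  1.92  0.53  0.77 -0.29]
```

Emit:
{"fn": "jog_arm", "kwargs": {"series": [{"dx": 0,"dy": 0,"dz": -0.1,"wx": 0,"wy": 0,"wz": 0,"fingers": 1},{"dx": 0,"dy": 0,"dz": -0.3,"wx": 0,"wy": 0,"wz": 0,"fingers": 1},{"dx": 0,"dy": 0,"dz": -0.55,"wx": 0,"wy": 0,"wz": 0,"fingers": 1},{"dx": 0,"dy": 0,"dz": -0.8,"wx": 0,"wy": 0,"wz": 0,"fingers": 1},{"dx": 0,"dy": 0,"dz": -1.0,"wx": 0,"wy": 0,"wz": 0,"fingers": 1}]}}

```text
clock: 19.43
position: [529.1, -150.6, 123.5]
tcp_rot: [0.734, 0.68, 0.0, 0.0]
wrist_force: [-0.2, -0.7, 0.8]
finger_gap: 0.008
gripper_force: 0.0
```

Emit:
{"fn": "jog_arm", "kwargs": {"series": [{"dx": 0,"dy": 0,"dz": -0.2,"wx": 0,"wy": 0,"wz": 0,"fingers": 1},{"dx": 0,"dy": 0,"dz": -0.4,"wx": 0,"wy": 0,"wz": 0,"fingers": 1},{"dx": 0,"dy": 0,"dz": -0.6,"wx": 0,"wy": 0,"wz": 0,"fingers": 1},{"dx": 0,"dy": 0,"dz": -0.7,"wx": 0,"wy": 0,"wz": 0,"fingers": 1},{"dx": 0,"dy": 0,"dz": -0.7,"wx": 0,"wy": 0,"wz": 0,"fingers": 1}]}}

```text
clock: 19.85
position: [530.4, -151.1, 194.1]
tcp_rot: [0.734, 0.68, 0.001, 0.002]
wrist_force: [0.3, -0.8, 0.5]
finger_gap: 0.005
gripper_force: 0.0
```

```bash
python3 go.py 529.5 -146.8 36 -0.075;  python3 - <<'E'
from red import *
from asc import asc
a=viewer.snapshot('scene');b=viewer.snapshot('top');print(phi(a))
for p in(a,b):
  for q in('handle_end','pad','foot'): print(q,[(np.round(d['xy'],1),round(d['p'],2)) for d in spot_point(p,q)[:2]])
B=np.array([4.5,1.7,0]);jw=lambda x,y,z:np.array([543.3+x+.075*y,40.2-.075*x+.997*y,z])
print('pred closed end',proj(a,jw(0,-219,56)+B),proj(b,jw(0,-219,56)),'end z67',proj(a,jw(0,-219,67)+B),'pad',proj(a,jw(0,-34,30)+B))
cv2.imwrite('pics/g8.png',cv2.resize(a['pixels'][185:265,195:302],(800,598),interpolation=cv2.INTER_CUBIC))
asc(a,190,245,200,240)
E
```

```text
t 19.85 pos [ 530.4 -151.1  194.1] d [ 0.044 -0.019  1.58 ] w [ 0.0007  0.0002 -0.0003] F [ 0.3 -0.8  0.5] gap 0.005 q [ 0.86  0.4  -0.79  1.8   0.32  1.07 -0.12]
((np.float64(0.669260700389105), np.float64(84.0)), 174)
handle_end [(array([204.4, 222.3]), 0.53)]
pad [(array([270.1, 237.6]), 0.98)]
foot [(array([276. , 239.9]), 0.97), (array([445.2, 230.3]), 0.87)]
handle_end []
pad [(array([296.1, 208.3]), 0.55)]
foot [(array([195.4, 288.4]), 0.95), (array([123.3, 233.7]), 0.72)]
pred closed end [207.41054802 224.2221603 ] [358.1718947  212.01402702] end z67 [206.96368814 221.50071777] pad [268.32118467 234.98090232]
200 ooooooooooooooooooooooooooooooooooooooooooooooooooooooo
201 ooooooooooooooooooooooooooooooooooooooooooooooooooooooo
202 ooooooooooooooooooooooooooooooooooooooooooooooooooooooo
203 ooooooooooooooooooooooooooooooooooooooooooooooooooooooo
204 ooooooooooooooooooooooooooooooooooooooooooooooooooooooo
205 ooooooooooooooooooooooooooooooooooooooooooooooooooooooo
206 ooooooooooooooooooooooooooooooooooooooooooooooooooooooo
207 ooooooooooooooooooooooooooooooooooooooooooooooooooo
[... 1224 characters left out ...]
oooooooooooooooooooobbbbbbbRbbbbbbbWWWbb
229 ..............#..oooooooooooooooooooobbWb..bbbbbbbbbbbb
230 ............#####.oooooooooooooooooooWWbbboWWWbbbbbbbbb
231 ...........#######ooooooooooooooooooobWbooobbWbbbboobbb
232 ...........######.oooooooooooooooooobbWbooobbbbbbbb.bbb
233 ............####.ooooooooooooooooooobbbb...obbbbbbbbbbb
234 ..............oooooooooooooooooooooobbbboobWWWWWWbbbbbb
235 ............ooo...............ooooooooobbbbbbbWbbbbbbbb
236 ..............o....................oooobbbbbbbbbbbbbbbb
237 .............o.....................ooobbbooobbbbbbbbbbb
238 .............o....................bbbbbo.oobooobbbbbbbb
239 .............ooooooo..............Wbbbb..bbWWWbbbbbbbbb
```

View pics/g8.png

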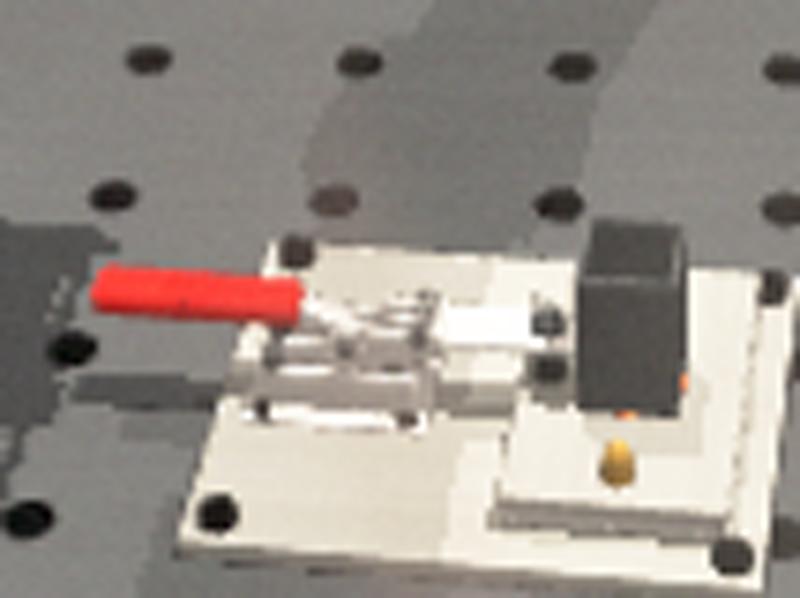

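The arm is down with its pad on the plate beside the tube, at (548,345), and the handle looks level at (195,295). I'll check its angle by slope.

Run:
```python
from red import *
a=viewer.snapshot('scene')
i=a['pixels'].astype(float); B=np.array([4.5,1.7,0])
w=np.clip((i[...,2]-i[...,1]-20)/100,0,1); ys=np.arange(215,232)
row=lambda c0,c1:(w[215:232,c0:c1].sum(1)*ys).sum()/w[215:232,c0:c1].sum()
print('obs',[round(row(c,c+4),2) for c in(210,214,218,222,226,230)])
for f in(78,81,84,87,90,93):
    t=np.radians(f);d=np.array([-np.sin(t),np.cos(t)]);n=np.array([-np.cos(t),-np.sin(t)]);P=np.array([-104.5,74.5])
    pts=[]
    for s in(28.5,114.5):
        for e in(11.5,25.5):
            for x in(-10,10):
                y,z=P+s*d+e*n; pts.append(proj(a,np.array([543.3+x+.075*y,40.2-.075*x+.997*y,z])+B))
    q=np.zeros((420*8,560*8),np.uint8); cv2.fillConvexPoly(q,cv2.convexHull((np.array(pts)*8+4).astype(np.int32)),1)
    q=cv2.resize(q.astype(np.float32),(560,420),interpolation=cv2.INTER_AREA)
    r=lambda c0,c1:(q[205:240,c0:c1].sum(1)*np.arange(205,240)).sum()/max(q[205:240,c0:c1].sum(),1e-6)
    print(f,'endz',round(P[1]+114.5*d[1]+18.5*n[1],1),[round(r(c,c+4),2) for c in(210,214,218,222,226,230)],np.min(pts,0).round(1))
```

```text
obs [np.float64(223.33), np.float64(223.62), np.float64(223.82), np.float64(224.04), np.float64(224.45), np.float64(224.69)]
78 endz 80.2 [np.float64(219.45), np.float64(220.36), np.float64(221.27), np.float64(222.2), np.float64(223.11), np.float64(224.01)] [205.  214.3]
81 endz 74.1 [np.float64(220.69), np.float64(221.45), np.float64(222.19), np.float64(222.95), np.float64(223.71), np.float64(224.46)] [205.3 215.8]
84 endz 68.1 [np.float64(222.0), np.float64(222.61), np.float64(223.21), np.float64(223.82), np.float64(224.42), np.float64(225.02)] [205.6 217.3]
87 endz 62.0 [np.float64(223.25), np.float64(223.71), np.float64(224.14), np.float64(224.6), np.float64(225.04), np.float64(225.49)] [205.9 218.8]
90 endz 56.0 [np.float64(224.55), np.float64(224.83), np.float64(225.12), np.float64(225.4), np.float64(225.69), np.float64(225.97)] [206.3 220.3]
93 endz 50.0 [np.float64(225.87), np.float64(226.01), np.float64(226.14), np.float64(226.27), np.float64(226.4), np.float64(226.55)] [206.8 221.8]
```

The slope matches a level, locked handle (1.36 px observed against 1.42 predicted at 90°). The gripper is clear of everything, so I'm handing in.

```bash
python3 -c "
from rig import workorder
print(workorder.sign_off())"
```

```text
the job is handed in; nothing more can be done
None
```

The job is handed in, but sign-off gave no pass/fail result: in the last pictures the foot sits flat over both pins, the clamp handle is level with the pad down on the plate, the gripper is clear of everything, and the bystanders were not touched.

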